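# Measure the pencil tubes with the pull-out rule

### The arm

A 7-joint arm with a two-finger parallel gripper is mounted at the origin on the work surface. World frame = base frame: x ahead of the robot, y to its left, z up, the work surface at z = 0. Lengths are in mm, angles in rad, forces in N, time in s.
With the tool pointing down it reaches from about 400 to 875 mm from the base axis. Payload 6.5 kg.
Tool frame: the origin (TCP) lies midway between the tips of the shut fingers; the grasp point (between the pads) lies 19 mm behind it; z points along the fingers, y is the line along which they close (so a half turn about z gives the same grasp; the last joint's range is limited). The gripper opens to 85 mm and grips with 20 to 120 N. Pads are 22 mm wide; open, the fingers measure 114 mm over their backs; the gripper's body (76 mm by 85 mm) begins 54 mm behind the grasp point. The pads swing forward as they close: fully open they stand 13 mm farther back than shut.
Start: joints at [-1.264, 0.536, -0.004, 1.538, 0.003, 1.067, -0.071], TCP at [236.741, 605.346, 231.29] pointing down, gripper open.
Joint ranges: [-2.7, 2.7], [-0.37, 2.16], [-1.27, 1.26], [0.24, 2.4], [-1.31, 4.45], [0.19, 1.91], [-2.76, 2.76]. Speed limits (rad/s): [2.39, 2.39, 3.14, 3.14, 3.14, 3.14, 3.14].

### API

Orientations are given as a unit quaternion [w, x, y, z].
In Python, from workcell import monitor, viewer, hand_in gives the robot as it stands.
- The arm moves only by the tool drive_tool, never from a script. Its argument "plan" is a list that holds one entry, the list of rows, each a list of 6 numbers: the shift along the tool's x, y, z normalised to -1 to 1, where 1 is 0.1 m, then the turn, a rotation vector about the tool's x, y, z normalised to -1 to 1, where 1 is 45 degrees. In form: [[[x, y, z, rx, ry, rz], ...]]. A call has 1 to 20 rows; each row shifts and turns the commanded pose from where the row before left it, along the tool's axes as they then stand; what a row does not reach is not made up. A row lasts 1/10 s, in which the tool goes at most 50 mm and 8.59 degrees, less where a joint would pass 70% of its speed; a pose out of reach is approached as far as the arm can. A call with a number of a shift or a turn outside -1 to 1 is refused whole. A call with a gripper value outside its range is refused whole. "jaw" is the opening, from -1 (shut) to 1 (fully open), set as the call begins (left out, the last holds). The fingers move at their own pace and stop on an object; "squeeze" is the grip in N (left out, the last holds). Time passes only in rows, so rows that do not move let the fingers close. It gives the time, the measured TCP pose, the force, the opening and the grip force at its end, in the units of the state.
- monitor.read_state(): the state, without advancing time (a new reading comes with each control period).
- viewer.capture(name): name is "scene" or "top" or "wrist"; returns a dict with "image" (400x640x3 uint8, red, green, blue), "vertical_fov" (degrees; the focal length in pixels is half the picture's height over the tangent of half this angle, whatever the lens; pixels are square), "cx", "cy" (the principal point, pixels), "extrinsics" (4x4, takes a point from camera to world coordinates). Camera axes: x right, y down, z forward; pixel columns grow to the right and rows downward; lengths in mm; the calibration is good to about 2 mm. A picture is of the moment at which its call begins. There is no depth.
- hand_in(): hands the job in; it is judged then, once.
The state is a dict: "time": time; "qpos": joint angles; "qvel": joint speeds; "effort": joint torques, N m; "tcp_pos": TCP position; "tool_rot": TCP orientation; "contact_force": force on the tool from outside, world axes, zero at the start; "ft_torque": the same for the moment, N m; "gripper_width": opening from 0.0 (shut) to 1.0 (fully open); "grasp_force": force on a finger pad.
Only numpy, scipy, OpenCV 4.12 (cv2) and the standard library are available. Lean on these libraries where they do the work, as an engineer would, in place of code of your own. Each camera call takes 0.05 s, during which the arm holds its last target. There are 200 camera calls.

### The job

The standing pencil tubes are to be measured for a drawer insert: lay every one of them on its side in its own groove of the measuring stand, with its foot right up against the stop board and its cap pointing away from it. When all are laid, draw the sprung rule out by its tab until the red line is level with the end of each tube's cap, holding it still there for three seconds, going from the shortest tube to the longest. Then let the rule go back fully home, leave the tubes lying in place against the stop, and do not disturb the other things on the shelf.

Things in the scene. Friction and masses are not known exactly. Their poses are not given: they have to be found in the camera images.
- stand: Fixed wooden measuring stand, turned by up to about 0.15 rad. Base board 292 x 270 x 10 mm; origin on the work surface. In its frame four parallel grooves run along y at x = -116, -56, +4, +64 mm; the dark stop board's face (towards -y) is at y = +80 mm, its top 75 mm up; the rule runs along y at x = +120 mm, its grey housing 40 mm wide, 60 mm high, from y = +80 to +240 mm.
- rule (a joint): How far the yellow rule is drawn out of its housing towards the stand's -y, m: 0 home, 0.135 fully out. A spring pulls it home with 3 N (home) to 6 N (full); a brake slows its return.
- rule_line (a point): Top centre of the white tab on the rule's end, on its red line (axes as the stand's). Tab 34 (x) by 12 (y) by 55 mm high, top 85 mm above the work surface; the rule, 20 mm wide, lies 40 mm up behind it. At home the line is at stand y = +40 mm, the tab 34 mm clear of the housing. The line is level with a cap end when both have the same y in the stand's frame.
- groove0 (a point): Point on the stop board's face, 52 mm up, where a laid tube's foot centre belongs (axes as the stand's; the groove runs towards -y). The groove is two steel rails 28 mm over both, tops 40 mm up, from 5 to 90 mm off the stop, on a cork rib 22 mm wide; beside the foot, up to 36 mm off the stop, dark cheeks 68 mm high leave a slot 36 mm wide. Grooves are 60 mm apart. Counted from the robot's side.
- groove1 (a point): Point on the stop board's face, 52 mm up, where a laid tube's foot centre belongs (axes as the stand's; the groove runs towards -y). The groove is two steel rails 28 mm over both, tops 40 mm up, from 5 to 90 mm off the stop, on a cork rib 22 mm wide; beside the foot, up to 36 mm off the stop, dark cheeks 68 mm high leave a slot 36 mm wide. Grooves are 60 mm apart. Counted from the robot's side.
- groove2 (a point): Point on the stop board's face, 52 mm up, where a laid tube's foot centre belongs (axes as the stand's; the groove runs towards -y). The groove is two steel rails 28 mm over both, tops 40 mm up, from 5 to 90 mm off the stop, on a cork rib 22 mm wide; beside the foot, up to 36 mm off the stop, dark cheeks 68 mm high leave a slot 36 mm wide. Grooves are 60 mm apart. Counted from the robot's side.
- groove3 (a point): Point on the stop board's face, 52 mm up, where a laid tube's foot centre belongs (axes as the stand's; the groove runs towards -y). The groove is two steel rails 28 mm over both, tops 40 mm up, from 5 to 90 mm off the stop, on a cork rib 22 mm wide; beside the foot, up to 36 mm off the stop, dark cheeks 68 mm high leave a slot 36 mm wide. Grooves are 60 mm apart. Counted from the robot's side.
- yellow_tube: Closed yellow plastic pencil tube, 115 mm long in all, round body of 30 mm diameter with a white cap 28 mm square and 16 mm long at the upper end; 130 g, heavier towards the foot. Stands upright on its foot at the start; may be absent. Origin at the centre of its foot face, z along the tube towards the cap.
- yellow_cap (a point): Centre of the outer end face of the yellow tube's cap, 115 mm from its foot.
- green_tube: Closed green plastic pencil tube, 130 mm long in all, round body of 30 mm diameter with a white cap 28 mm square and 16 mm long at the upper end; 130 g, heavier towards the foot. Stands upright on its foot at the start; may be absent. Origin at the centre of its foot face, z along the tube towards the cap.
- green_cap (a point): Centre of the outer end face of the green tube's cap, 130 mm from its foot.
- red_tube: Closed red plastic pencil tube, 145 mm long in all, round body of 30 mm diameter with a white cap 28 mm square and 16 mm long at the upper end; 130 g, heavier towards the foot. Stands upright on its foot at the start; may be absent. Origin at the centre of its foot face, z along the tube towards the cap.
- red_cap (a point): Centre of the outer end face of the red tube's cap, 145 mm from its foot.
- black_tube: Closed black plastic pencil tube, 160 mm long in all, round body of 30 mm diameter with a white cap 28 mm square and 16 mm long at the upper end; 130 g, heavier towards the foot. Stands upright on its foot at the start; may be absent. Origin at the centre of its foot face, z along the tube towards the cap.
- black_cap (a point): Centre of the outer end face of the black tube's cap, 160 mm from its foot.
- pencil_case: Bystander: blue plastic pencil case, 75 x 200 x 32 mm; origin under its centre.
- steel_glass: Bystander: stainless steel glass, 72 mm across, 110 mm high; origin under its centre.
- glass_jar: Bystander: small glass jar with steel lid, 60 mm across, 70 mm high; origin under its centre.
- sharpener: Bystander: orange plastic sharpener, 30 x 42 x 24 mm; origin under its centre.

How it is judged:
By the outcome, as a careful person would: the job done as asked, in the order asked, and still so for the second after the job is handed in, with the robot touching nothing.
Of yellow_tube, green_tube, red_tube, black_tube only 3 to 4 are there at a start; the rules pass over those that are not, and their reading is None.
At some moment in a run one of yellow_tube, green_tube, red_tube, black_tube may be knocked a few centimetres aside while the robot is not near it.
Once in a run the grip may slacken for a moment while it holds something.
It also fails if it takes over 210 s, if anything falls off the work surface, if the arm or the gripper's body presses on something with over 40 N, if the wrist force passes 120 N, or if a joint passes its speed limit or range.

## Working session

There is one attempt and no reset: what is moved stays moved. The work goes in short steps, Python scripts to look and compute and a tool call to move; the robot and the scene stay as the last step left them, time stands still between calls to the robot, and variables do not carry over. Pictures are saved under pics/ and viewed, at most 14 in all, crops included, and the job is handed in when it is done.

Besides the shell and the picture viewer there is one more tool, called after "Call:" by a JSON object that holds its "fn" and its "kwargs". drive_tool: Moves the arm, as the interface text tells. Scaled input: -1 to 1 covers 0.1 m each way for a shift and 45 degrees each way for a turn. Its arguments: {"type":"object","properties":{"plan":{"type":"array"},"jaw":{"type":"number"},"squeeze":{"type":"number"}},"required":["plan"]}

```bash
ls; mkdir -p pics; cat > h.py <<'E'
import numpy as np, cv2, sys
from workcell import monitor, viewer
def cap(n,f=None):
    c=viewer.capture(n); im=np.ascontiguousarray(c["image"][:,:,::-1])
    if f: cv2.imwrite("pics/"+f,im)
    return c
def foc(c): return 200/np.tan(np.radians(c["vertical_fov"])/2)
def ray(c,u,v,z):
    E=np.array(c["extrinsics"]); f=foc(c)
    d=E[:3,:3]@np.array([(u-c["cx"])/f,(v-c["cy"])/f,1]); o=E[:3,3]
    return o+d*(z-o[2])/d[2]
def proj(c,p):
    E=np.array(c["extrinsics"]); f=foc(c)
    q=E[:3,:3].T@(np.array(p,float)-E[:3,3]); return c["cx"]+f*q[0]/q[2],c["cy"]+f*q[1]/q[2]
E
python3 - <<'E'
from h import *
for n in("top","scene"):
    c=cap(n,n+"1.png"); print(n,c["vertical_fov"],c["cx"],c["cy"],np.round(c["extrinsics"],3).tolist())
print(monitor.read_state())
E
```

```text
pics
top 45.83639805884629 319.4890858990708 196.23796537745633 [[0.006, -0.989, 0.147, 453.347], [-1.0, -0.003, 0.018, -149.26], [-0.017, -0.147, -0.989, 1320.094], [0.0, 0.0, 0.0, 1.0]]
scene 47.838012882459786 320.879593398665 202.15855640204563 [[-0.326, 0.564, -0.759, 1580.774], [0.945, 0.206, -0.252, 165.38], [0.014, -0.8, -0.6, 873.814], [0.0, 0.0, 0.0, 1.0]]
{'time': 0.1, 'qpos': array([-1.26420401,  0.53710481, -0.00442971,  1.53876967,  0.00258862,
        1.06733328, -0.07118461]), 'qvel': array([-1.18301073e-03, -1.57289654e-03, -1.43419163e-04, -5.67973369e-04,
        9.64913733e-05, -8.21555185e-05, -9.66844862e-04]), 'effort': array([ 1.28317333e-03, -5.84565675e+01,  1.05098225e+00, -2.59773552e+01,
        1.25121200e-02,  4.56248512e-03, -1.34307435e-06]), 'tcp_pos': array([236.54582115, 604.8072155 , 230.49327638]), 'tool_rot': array([-9.29973555e-05,  1.85282303e-01,  9.82685006e-01, -7.99295289e-04]), 'contact_force': array([ 0.4530393 ,  0.61750325, -0.22509338]), 'ft_torque': array([-0.00417618,  0.02835956, -0.02334552]), 'grasp_force': 0.0, 'gripper_width': 1.002183630458971}
```

View pics/top1.png

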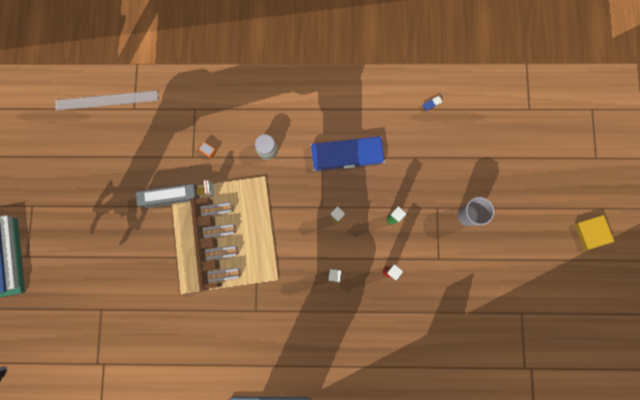

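View pics/scene1.png

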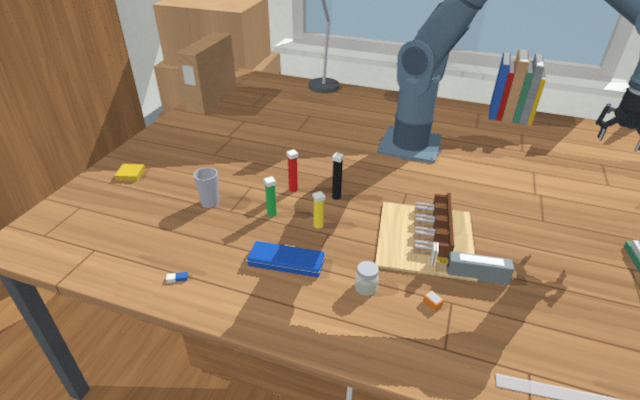

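The top view shows yellow's cap at about (338,214), green (398,214), red (395,272), black (335,275), and the stand around (225,235). All four tubes are present. I'll zoom in to measure.

```bash
python3 - <<'E'
import cv2
im=cv2.imread("pics/top1.png")
cv2.imwrite("pics/cr1.png",cv2.resize(im[168:302,125:290],None,fx=4.4,fy=4.4,interpolation=cv2.INTER_CUBIC))
cv2.imwrite("pics/cr2.png",cv2.resize(im[195:295,320:420],None,fx=6,fy=6,interpolation=cv2.INTER_CUBIC))
E
```

```text
(no output)
```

View pics/cr1.png

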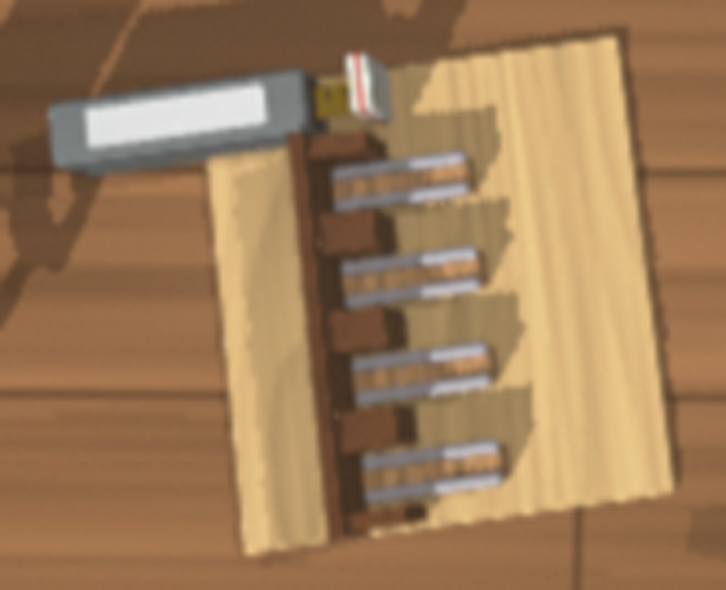

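View pics/cr2.png

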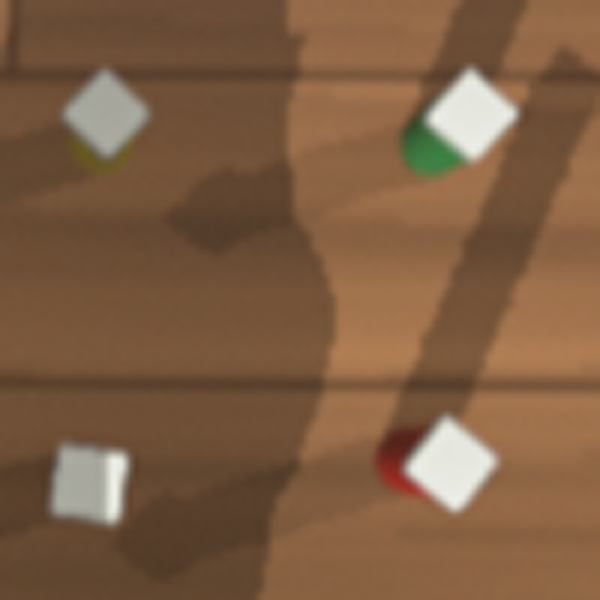

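```bash
python3 - <<'E'
from h import *
from scipy.optimize import least_squares
import json
c=cap("top")
P=[((620,38),(146,-135,10)),((675,490),(-146,-135,10)),((243,553),(-146,135,10)),((502,463),(-116,-10,40)),((467,175),(64,-10,40)),((492,367),(-56,-10,40)),((480,271),(4,-10,40)),((305,70),(140,80,60)),((48,105),(140,240,60)),((363,85),(120,40,85))]
px=np.array([[(u+.5)/4.4+125-.5,(v+.5)/4.4+168-.5] for (u,v),_ in P]); M=np.array([m for _,m in P],float)
def w(s): 
    a=s[2];R=np.array([[np.cos(a),-np.sin(a)],[np.sin(a),np.cos(a)]]);return np.c_[M[:,:2]@R.T+s[:2],M[:,2]]
f=lambda s:(np.array([proj(c,p) for p in w(s)])-px).ravel()
r=least_squares(f,[470,180,.05],loss="soft_l1"); print(r.x,np.round(f(r.x).reshape(-1,2),1).tolist())
T={}
for n,u,v,z in(("yellow",106,113,115),("green",471,115,130),("red",450,464,145),("black",81,483,160)):
    T[n]=ray(c,(u+.5)/6+319.5,(v+.5)/6+194.5,z)[:2]; print(n,T[n],z)
json.dump({"stand":r.x.tolist(),**{k:v.tolist() for k,v in T.items()}},open("d.json","w"))
E
```

```text
[5.45753676e+02 1.17771837e+02 1.32929474e-01] [[8.5, -1.5], [8.0, -0.1], [8.2, -1.8], [-1.2, 1.0], [0.1, 0.3], [-1.2, 0.5], [-0.7, 0.3], [-0.2, -0.0], [-0.3, -0.4], [-0.5, 0.4]]
yellow [ 587.64870834 -173.09754135] 115
green [ 585.73350132 -326.17617669] 130
red [ 440.9273521  -312.76542585] 145
black [ 432.62427635 -162.18716923] 160
```

```bash
cat >> h.py <<'E'
import json
from scipy.spatial.transform import Rotation as Ro, Slerp
S=json.load(open("d.json"))["stand"]
Rs=Ro.from_euler("z",S[2])
def s2w(p): return Rs.apply(p)+[S[0],S[1],0]
def w2s(p): return Rs.inv().apply(np.array(p)-[S[0],S[1],0])
L=dict(yellow=115,green=130,red=145,black=160)
def tubes(c,names=L):
    hsv=cv2.cvtColor(c["image"],cv2.COLOR_RGB2HSV)
    m=((hsv[:,:,1]<60)&(hsv[:,:,2]>110)).astype(np.uint8)
    n,lab,st,ce=cv2.connectedComponentsWithStats(m)
    out={}
    for k in names:
        e=json.load(open("d.json"))[k]; u=proj(c,[*e,L[k]])
        b=[(np.hypot(*(ce[i]-u)),i) for i in range(1,n) if 40<st[i,4]<400]
        d,i=min(b); out[k]=ray(c,*ce[i],L[k])[:2]; print(k,np.round(out[k],1),"d_px",round(d,1),"area",st[i,4])
    return out
def cur():
    s=monitor.read_state(); q=s["tool_rot"]; return np.array(s["tcp_pos"]),Ro.from_quat([q[1],q[2],q[3],q[0]])
def tool(al,yaw=0):  # al>0: fingers point to stand -y ; yaw deg about z first
    a=np.radians(al); z=np.array([0,-np.sin(a),-np.cos(a)]); y=np.array([1,0,0]); x=np.cross(y,z)
    return Rs*Ro.from_euler("z",yaw,degrees=True)*Ro.from_matrix(np.c_[x,y,z])
def rows(p0,R0,wps,mm=40,dg=8,mn=1):
    """wps: list of (grasp point world, Rot, back mm); prints rows"""
    tot=[]
    for g,R1,b in wps:
        p1=np.array(g)+R1.apply([0,0,b])
        th=np.degrees((R0.inv()*R1).magnitude())
        n=max(mn,int(np.ceil(max(np.linalg.norm(p1-p0)/mm,th/dg))))
        sl=Slerp([0,1],Ro.concatenate([R0,R1]))
        g0=p0-R0.apply([0,0,b]); P=p0;R=R0
        for i in range(1,n+1):
            Rn=sl(i/n); pn=(g0+(np.array(g)-g0)*i/n)+Rn.apply([0,0,b])
            d=np.round(R.inv().apply(pn-P)/100,3); t=np.round((R.inv()*Rn).as_rotvec()/(np.pi/4),3)
            P=P+R.apply(d*100); R=R*Ro.from_rotvec(t*np.pi/4); tot.append([*d.tolist(),*t.tolist()])
        p0,R0=P,R
    for i in range(0,len(tot),20): print(json.dumps([tot[i:i+20]]).replace(" ","").replace("-0.0,","0,").replace("0.0,","0,").replace("0.0]","0]"))
    return p0,R0
def rep():
    s=monitor.read_state();p,R=cur();g=p-R.apply([0,0,19])
    print("t",round(s["time"],1),"tcp",np.round(p,1),"grasp stand",np.round(w2s(g),1),"F",np.round(s["contact_force"],1),"w",round(s["gripper_width"]*85,1),"gf",round(s["grasp_force"],1),"q",np.round(s["qpos"],2))
    z=Rs.inv().apply(R.apply([0,0,1]));y=Rs.inv().apply(R.apply([0,1,0])); print("alpha",round(np.degrees(np.arctan2(-z[1],-z[2])),1),"y_t stand",np.round(y,3))
E
python3 - <<'E'
from h import *
from scipy.optimize import least_squares
c=cap("top")
P=[((620,38),(146,-135,10)),((675,490),(-146,-135,10)),((243,553),(-146,135,10)),((502,463),(-116,-10,40)),((467,175),(64,-10,40)),((492,367),(-56,-10,40)),((480,271),(4,-10,40)),((305,70),(140,80,60)),((48,105),(140,240,60)),((363,85),(120,40,85))]
px=np.array([[(u+.5)/4.4+125-.5,(v+.5)/4.4+168-.5] for (u,v),_ in P]); M=np.array([m for _,m in P],float)
def w(s): 
    a=s[2];R=np.array([[np.cos(a),-np.sin(a)],[np.sin(a),np.cos(a)]]);m=M.copy();m[:3,1]+=s[3];return np.c_[m[:,:2]@R.T+s[:2],m[:,2]]
f=lambda s:(np.array([proj(c,p) for p in w(s)])-px).ravel()
r=least_squares(f,[470,180,.05,0]); print(r.x,np.round(f(r.x).reshape(-1,2),1).tolist())
d=json.load(open("d.json"));d["stand"]=r.x[:3].tolist();json.dump(d,open("d.json","w"))
E
python3 - <<'E'
from h import *
c=cap("top"); T=tubes(c)
g=np.array([*T["yellow"],64]); A=tool(45); p0,R0=cur()
print(S)
o=lambda d:g-A.apply([0,0,d])
rows(p0,R0,[([380,300,330],R0,19),([560,-20,300],A,19),(o(110),A,19)])
E
```

```text
[5.46665136e+02 1.15866838e+02 1.42134349e-01 2.54371721e+01] [[-0.3, -0.9], [-0.1, 0.3], [0.2, -0.4], [-0.1, 0.6], [0.6, 0.0], [-0.3, 0.1], [0.0, -0.1], [0.0, -0.0], [0.0, 0.1], [-0.1, 0.2]]
yellow [ 587.4 -172.6] d_px 0.2 area 125
green [ 585.7 -326. ] d_px 0.1 area 152
red [ 441.3 -312.8] d_px 0.2 area 150
black [ 432.6 -165.6] d_px 1.4 area 152
[546.6651361870834, 115.86683820081045, 0.14213434937930636]
[[[-0.272,-0.258,-0.089,0,0,0],[-0.272,-0.258,-0.089,0,0,0],[-0.271,-0.257,-0.088,0,0,0],[-0.272,-0.258,-0.089,0,0,0],[-0.272,-0.258,-0.089,0,0,0],[-0.272,-0.258,-0.089,0,0,0],[-0.272,-0.258,-0.088,0,0,0],[-0.271,-0.257,-0.089,0,0,0],[-0.272,-0.258,-0.089,0,0,0],[-0.297,-0.241,0.03,0.053,-0.09,0.127],[-0.316,-0.21,0.059,0.052,-0.091,0.128],[-0.329,-0.175,0.089,0.053,-0.09,0.127],[-0.336,-0.14,0.118,0.052,-0.09,0.127],[-0.338,-0.101,0.145,0.053,-0.09,0.127],[-0.335,-0.063,0.172,0.053,-0.091,0.127],[-0.324,-0.023,0.195,0.052,-0.09,0.128],[-0.31,0.016,0.217,0.053,-0.09,0.127],[-0.289,0.053,0.235,0.052,-0.091,0.127],[-0.264,0.09,0.251,0.053,-0.09,0.127],[0.115,0.011,0.333,0,0,0]]]
[[[0.114,0.011,0.333,0,0,0],[0.115,0.011,0.333,0,0,0],[0.115,0.011,0.332,0,0,0],[0.115,0.012,0.333,0,0,0]]]
```

Call:
{"fn": "drive_tool", "kwargs": {"plan": [[[-0.27,-0.26,-0.09,0,0,0],[-0.27,-0.26,-0.09,0,0,0],[-0.27,-0.26,-0.09,0,0,0],[-0.27,-0.26,-0.09,0,0,0],[-0.27,-0.26,-0.09,0,0,0],[-0.27,-0.26,-0.09,0,0,0],[-0.27,-0.26,-0.09,0,0,0],[-0.27,-0.26,-0.09,0,0,0],[-0.27,-0.26,-0.09,0,0,0],[-0.3,-0.24,0.03,0.053,-0.09,0.127],[-0.32,-0.21,0.06,0.052,-0.09,0.127],[-0.33,-0.175,0.09,0.053,-0.09,0.127],[-0.34,-0.14,0.12,0.052,-0.09,0.127],[-0.34,-0.1,0.145,0.053,-0.09,0.127],[-0.335,-0.06,0.17,0.053,-0.09,0.127],[-0.325,-0.02,0.195,0.052,-0.09,0.127],[-0.31,0.02,0.22,0.053,-0.09,0.127],[-0.29,0.05,0.235,0.052,-0.09,0.127],[-0.26,0.09,0.25,0.053,-0.09,0.127],[0,0,0,0,0,0]]], "jaw": 0.3, "squeeze": 50}}

```text
time: 2.25
tcp_pos: [562.2, -37.8, 286.0]
tool_rot: [0.289, 0.606, 0.696, -0.253]
contact_force: [0.0, 0.2, -1.2]
gripper_width: 0.651
grasp_force: 0.0
```

```bash
cat > pick.py <<'E'
from h import *
n=sys.argv[1]; h=float(sys.argv[2]) if len(sys.argv)>2 else 64; al=float(sys.argv[3]) if len(sys.argv)>3 else 45
rep(); c=cap("top"); T=tubes(c,[n]); g=np.array([*T[n],h]); A=tool(al); p0,R0=cur()
o=lambda d:g-A.apply([0,0,d])
print("offset now in tool axes",np.round(A.inv().apply(p0-A.apply([0,0,19])-g),1))
rows(p0,R0,[(o(110),A,19)]); print("approach"); rows(o(91),A,[(o(0),A,19)],mm=25)
E
python3 pick.py yellow
```

```text
t 2.2 tcp [562.2 -37.8 286. ] grasp stand [  -6.3 -140.9  299.4] F [ 0.   0.2 -1.2] w 55.3 gf 0.0 q [-0.81  0.48  0.49  1.83  0.61  1.15 -0.54]
alpha 45.2 y_t stand [ 1.    -0.005 -0.002]
yellow [ 587.6 -172.6] d_px 0.2 area 126
offset now in tool axes [ -58.7   -6.1 -274.4]
[[[0.117,0.013,0.329,-0.001,0,0],[0.118,0.013,0.329,0,0,0.001],[0.117,0.013,0.328,-0.001,0,0],[0.117,0.013,0.329,-0.001,0,0],[0.118,0.013,0.329,-0.001,0,0.001]]]
approach
[[[0,0,0.22,0,0,0],[0,0,0.22,0,0,0],[0,0,0.22,0,0,0],[0,0,0.22,0,0,0],[0,0,0.22,0,0,0]]]
```

Call:
{"fn": "drive_tool", "kwargs": {"plan": [[[0.117,0.012,0.329,0,0,0],[0.117,0.012,0.329,0,0,0],[0.117,0.012,0.329,0,0,0],[0.117,0.012,0.329,0,0,0],[0.117,0.012,0.329,0,0,0],[0,0,0.22,0,0,0],[0,0,0.22,0,0,0],[0,0,0.22,0,0,0],[0,0,0.22,0,0,0],[0,0,0.22,0,0,0],[0,0,0,0,0,0],[0,0,0,0,0,0]]]}}

```text
time: 3.5
tcp_pos: [589.4, -183.0, 51.2]
tool_rot: [0.288, 0.605, 0.699, -0.25]
contact_force: [-0.2, -0.5, 0.5]
gripper_width: 0.649
grasp_force: 0.0
```

Call:
{"fn": "drive_tool", "kwargs": {"plan": [[[0,0,0,0,0,0],[0,0,0,0,0,0],[0,0,0,0,0,0],[0,0,0,0,0,0],[0,0,0,0,0,0],[0,0,0,0,0,0]]], "jaw": -1}}

```text
time: 4.1
tcp_pos: [590.1, -183.3, 51.7]
tool_rot: [0.289, 0.605, 0.699, -0.25]
contact_force: [-0.5, 4.5, 6.5]
gripper_width: 0.335
grasp_force: 49.0
```

```bash
cat > lay.py <<'E'
from h import *
gx=float(sys.argv[1]); hb=64
rep(); p0,R0=cur(); B=tool(-45)
g=w2s(p0-R0.apply([0,0,19]))
st=80-hb-12   # 12 mm short of the stop
up=s2w(g+[0,0,170])
rows(p0,R0,[(up,R0,19),(s2w([gx,st-20,190]),B,19),(s2w([gx,st,60]),B,19)],mm=35)
E
python3 lay.py 64; python3 -c "
from h import *
cap('scene','s2.png'); im=cv2.imread('pics/s2.png'); cv2.imwrite('pics/s2c.png',cv2.resize(im[80:330,200:520],None,fx=2.2,fy=2.2))"
```

```text
t 4.1 tcp [ 590.1 -183.3   51.7] grasp stand [   0.6 -288.9   65.2] F [-0.5  4.5  6.5] w 28.5 gf 49.0 q [-0.56  0.91  0.53  1.91  0.73  0.58 -0.72]
alpha 44.8 y_t stand [1.    0.003 0.   ]
[[[-0.24,0,-0.241,0,0,0],[-0.24,0,-0.241,0,0,0],[-0.239,0,-0.241,0,0,0],[-0.24,0,-0.241,0,0,0],[-0.24,0,-0.241,0,0,0],[0.212,0.053,-0.135,0,0.166,0],[0.229,0.054,-0.11,0,0.167,0.001],[0.24,0.053,-0.082,0,0.166,-0],[0.25,0.053,-0.053,0,0.167,0],[0.254,0.054,-0.024,0,0.166,0],[0.255,0.053,0.006,0,0.166,0.001],[0.252,0.053,0.037,0,0.167,0],[0.245,0.053,0.065,0,0.166,0],[0.235,0.053,0.094,0,0.166,0.001],[0.22,0.053,0.12,0,0.167,-0],[0.203,0.053,0.145,0,0.166,0],[0.182,0.053,0.167,0,0.167,0.001],[-0.195,0,0.265,0,0,-0],[-0.194,0,0.265,0,0,-0],[-0.195,0,0.265,0,0,-0]]]
[[[-0.194,0,0.265,0,0,-0]]]
```

View pics/s2c.png

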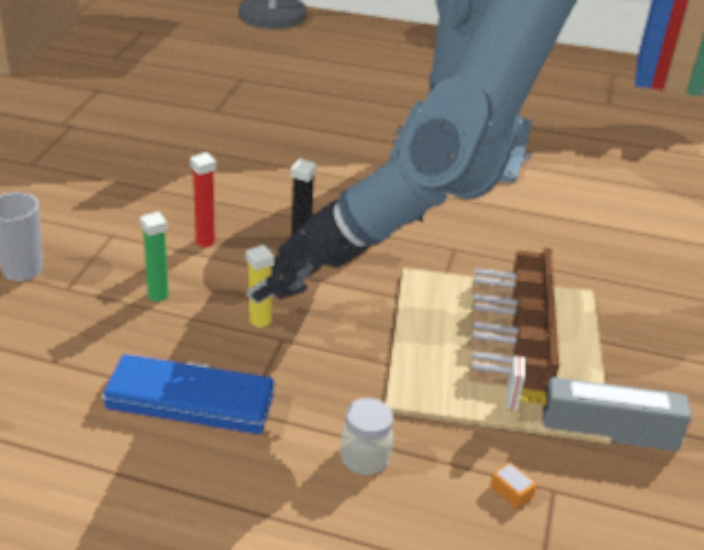

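Yellow is gripped, still upright, at about (262,290) in the crop. Next I lift it and turn it over to the groove.

Call:
{"fn": "drive_tool", "kwargs": {"plan": [[[-0.24,0,-0.24,0,0,0],[-0.24,0,-0.24,0,0,0],[-0.24,0,-0.24,0,0,0],[-0.24,0,-0.24,0,0,0],[-0.24,0,-0.24,0,0,0],[0.21,0.053,-0.135,0,0.166,0],[0.23,0.053,-0.11,0,0.167,0],[0.24,0.053,-0.08,0,0.166,0],[0.25,0.053,-0.05,0,0.167,0],[0.255,0.053,-0.025,0,0.166,0],[0.255,0.053,0.005,0,0.166,0],[0.25,0.053,0.035,0,0.167,0],[0.245,0.053,0.065,0,0.166,0],[0.235,0.053,0.095,0,0.166,0],[0.22,0.053,0.12,0,0.167,0],[0.2,0.053,0.145,0,0.166,0],[0.18,0.053,0.165,0,0.167,0],[-0.195,0,0.265,0,0,0],[-0.195,0,0.265,0,0,0],[0,0,0,0,0,0]]], "squeeze": 80}}

```text
time: 6.15
tcp_pos: [604.5, 130.2, 105.6]
tool_rot: [-0.293, 0.606, 0.697, 0.247]
contact_force: [-1.0, 0.2, -2.3]
gripper_width: 0.325
grasp_force: 78.7
```

```bash
python3 -c "
from h import *
rep()
a=cap('scene')['image'][80:330,280:540,::-1];w=cap('wrist');b=w['image'][:,:,::-1]
print(w['vertical_fov'],np.round(w['extrinsics'],2).tolist())
a=cv2.resize(a,None,fx=1.6,fy=1.6);b=cv2.resize(b[:,120:520],None,fx=.95,fy=1)
h=max(a.shape[0],b.shape[0]);o=np.zeros((h,a.shape[1]+b.shape[1],3),np.uint8);o[:a.shape[0],:a.shape[1]]=a;o[:b.shape[0],a.shape[1]:]=b
cv2.imwrite('pics/p5.png',o);print(o.shape)"
```

```text
t 6.2 tcp [604.5 130.2 105.6] grasp stand [ 59.4  -7.5 119. ] F [-1.   0.2 -2.3] w 27.6 gf 78.7 q [ 0.25  0.84 -0.23  1.63 -0.71  1.02  0.7 ]
alpha -45.1 y_t stand [ 1.     0.002 -0.01 ]
64.48007948060577 [[0.99, 0.13, -0.07, 613.07], [0.14, -0.89, 0.43, 91.03], [-0.01, -0.44, -0.9, 268.38], [0.0, 0.0, 0.0, 1.0]]
(400, 796, 3)
```

View pics/p5.png

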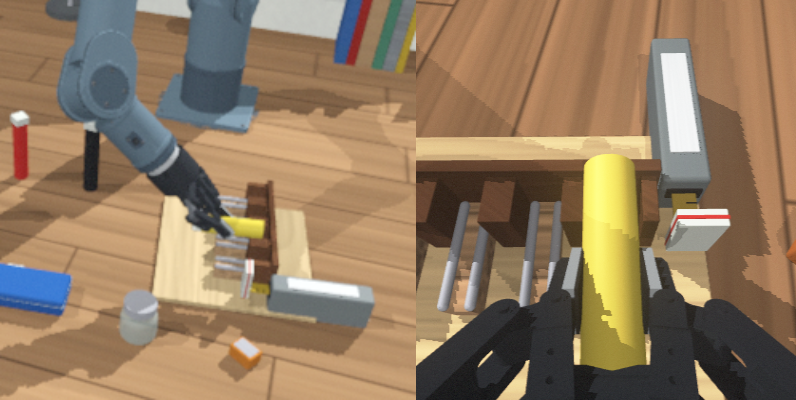

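The wrist view shows the tube foot at (608,165), in line with the last slot and about 4 mm to its left. I'll correct sideways and lower.

```bash
cat > to.py <<'E'
from h import *
# to.py x y z alpha [mm] : grasp point in stand frame (back 19)
x,y,z,al=map(float,sys.argv[1:5]); mm=float(sys.argv[5]) if len(sys.argv)>5 else 25
rep(); p0,R0=cur(); rows(p0,R0,[(s2w([x,y,z]),tool(al),19)],mm=mm)
E
python3 to.py 64 4 75 -45; python3 -c "
from h import *
B=tool(-45);p=s2w([64,4,75])+B.apply([0,0,19])
p,R=rows(p,B,[(s2w([64,4,56]),B,19)],mm=8)"
```

```text
t 6.2 tcp [607.8 130.  110.3] grasp stand [ 62.6  -8.1 123.7] F [ 0.7 -0.4 -0.5] w 27.7 gf 78.7 q [ 0.25  0.83 -0.23  1.63 -0.71  1.03  0.7 ]
alpha -45.0 y_t stand [ 1.     0.001 -0.003]
[[[-0.086,0.005,0.143,-0.001,0,-0],[-0.087,0.005,0.144,-0.001,0,-0.001],[-0.086,0.005,0.143,-0.002,0,0]]]
[[[-0.045,0,0.045,0,0,0],[-0.045,0,0.045,0,0,0],[-0.044,0,0.044,0,0,0]]]
```

Call:
{"fn": "drive_tool", "kwargs": {"plan": [[[-0.086,0.005,0.143,0,0,0],[-0.086,0.005,0.143,0,0,0],[-0.086,0.005,0.143,0,0,0],[0,0,0,0,0,0],[0,0,0,0,0,0]]]}}

```text
time: 6.75
tcp_pos: [607.5, 142.6, 61.2]
tool_rot: [-0.29, 0.605, 0.698, 0.25]
contact_force: [1.3, 0.6, -0.4]
gripper_width: 0.326
grasp_force: 78.9
```

```bash
python3 to.py 64 4 57 -45 8; python3 -c "
from h import *
w=cap('wrist');B=np.array(w['extrinsics'])
# where slot centre line & tube expected: project groove3 points
im=np.ascontiguousarray(w['image'][:,:,::-1])
for gx in(64-18,64+18):
    a=proj(w,s2w([gx,44,68]));b=proj(w,s2w([gx,80,68]));cv2.line(im,tuple(map(int,a)),tuple(map(int,b)),(0,255,0),1)
cv2.imwrite('pics/w6.png',im[60:330,120:560])"
```

```text
t 6.8 tcp [607.5 142.6  61.2] grasp stand [64.   4.4 74.6] F [ 1.3  0.6 -0.4] w 27.7 gf 78.9 q [ 0.24  0.91 -0.25  1.63 -0.72  0.96  0.74]
alpha -45.0 y_t stand [ 1.     0.002 -0.002]
[[[-0.042,0,0.041,-0.001,0,-0],[-0.043,0,0.04,-0.002,-0.001,-0],[-0.042,0.001,0.041,-0.001,0,-0]]]
```

View pics/w6.png

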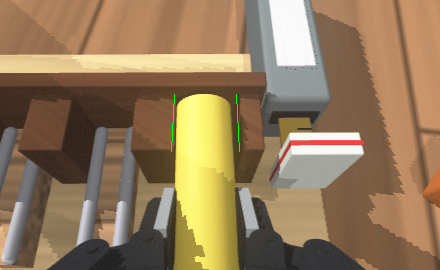

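The green slot lines match the cheeks, and the tube foot (about x 175–235) sits centred between them. Lowering now.

Call:
{"fn": "drive_tool", "kwargs": {"plan": [[[-0.042,0,0.042,0,0,0],[-0.042,0,0.042,0,0,0],[-0.042,0,0.042,0,0,0],[-0.007,0,0.007,0,0,0],[-0.007,0,0.007,0,0,0],[0,0,0,0,0,0],[0,0,0,0,0,0]]]}}

```text
time: 7.5
tcp_pos: [609.0, 142.7, 44.2]
tool_rot: [-0.29, 0.604, 0.698, 0.252]
contact_force: [-0.6, -4.2, 13.1]
gripper_width: 0.328
grasp_force: 80.6
```

```bash
python3 -c "
from h import *
rep()"
```

```text
t 7.5 tcp [609.  142.7  44.2] grasp stand [65.5  4.2 57.6] F [-0.6 -4.2 13.1] w 27.9 gf 80.6 q [ 0.24  0.94 -0.25  1.62 -0.73  0.94  0.76]
alpha -45.2 y_t stand [1.    0.001 0.001]
```

Call:
{"fn": "drive_tool", "kwargs": {"plan": [[[0.007,-0.008,-0.007,0,0,0],[0.015,0,0.015,0,0,0],[0.015,0,0.015,0,0,0],[0.015,0,0.015,0,0,0],[0.015,0,0.015,0,0,0],[0.01,0,0.01,0,0,0],[0,0,0,0,0,0],[0,0,0,0,0,0]]]}}

```text
time: 8.3
tcp_pos: [608.4, 149.1, 44.2]
tool_rot: [-0.287, 0.606, 0.698, 0.251]
contact_force: [-0.1, -10.3, 13.1]
gripper_width: 0.325
grasp_force: 80.9
```

Call:
{"fn": "drive_tool", "kwargs": {"plan": [[[0.01,0,0.01,0,0,0],[0.01,0,0.01,0,0,0],[0,0,0,0,0,0],[0,0,0,0,0,0]]]}}

```text
time: 8.7
tcp_pos: [608.0, 151.6, 44.2]
tool_rot: [-0.287, 0.606, 0.698, 0.251]
contact_force: [-0.3, -11.3, 14.9]
gripper_width: 0.324
grasp_force: 81.0
```

```bash
python3 -c "
from h import *
rep()"
```

```text
t 8.7 tcp [608.  151.6  44.2] grasp stand [65.7 13.2 57.7] F [ -0.3 -11.3  14.9] w 27.6 gf 81.0 q [ 0.23  0.93 -0.25  1.63 -0.73  0.92  0.76]
alpha -44.9 y_t stand [ 1.    -0.003  0.002]
```

Call:
{"fn": "drive_tool", "kwargs": {"plan": [[[0.008,0,-0.008,0,0,0],[0.01,0,0.01,0,0,0],[0.01,0,0.01,0,0,0],[0,0,0,0,0,0],[0,0,0,0,0,0]]]}}

```text
time: 9.2
tcp_pos: [607.2, 153.7, 44.3]
tool_rot: [-0.287, 0.606, 0.698, 0.25]
contact_force: [2.4, -13.3, 12.5]
gripper_width: 0.328
grasp_force: 81.1
```

Call:
{"fn": "drive_tool", "kwargs": {"plan": [[[0.012,0,0.012,0,0,0],[0,0,0,0,0,0],[0,0,0,0,0,0]]]}}

```text
time: 9.5
tcp_pos: [607.2, 153.8, 44.3]
tool_rot: [-0.286, 0.607, 0.698, 0.25]
contact_force: [-0.8, -17.7, 15.6]
gripper_width: 0.326
grasp_force: 81.8
```

```bash
python3 -c "
from h import *
rep()
w=cap('wrist');im=np.ascontiguousarray(w['image'][:,:,::-1])
cv2.imwrite('pics/w7.png',cv2.resize(im[100:330,160:500],None,fx=1.8,fy=1.8))"
```

```text
t 9.5 tcp [607.2 153.8  44.3] grasp stand [65.2 15.6 57.8] F [ -0.8 -17.7  15.6] w 27.7 gf 81.8 q [ 0.23  0.93 -0.25  1.64 -0.73  0.91  0.75]
alpha -44.7 y_t stand [ 1.    -0.003  0.002]
```

View pics/w7.png

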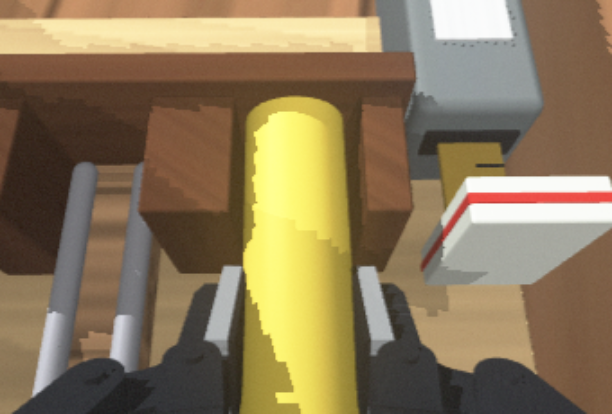

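Yellow's foot is against the stop at (293,105) and centred in the slot, and the force has built up. Releasing and backing off.

Call:
{"fn": "drive_tool", "kwargs": {"plan": [[[0,0,0,0,0,0],[0,0,0,0,0,0],[0,0,0,0,0,0],[0,0,0,0,0,0],[0,0,-0.2,0,0,0],[0,0,-0.3,0,0,0],[0,0,-0.35,0,0,0],[0,0,-0.35,0,0,0],[0,0,-0.1,0,0,0],[0,0,0,0,0,0],[0,0,0,0,0,0]]], "jaw": 0.06}}

```text
time: 10.65
tcp_pos: [616.8, 70.1, 135.0]
tool_rot: [-0.291, 0.604, 0.698, 0.25]
contact_force: [0.4, 0.6, -0.4]
gripper_width: 0.53
grasp_force: 0.0
```

```bash
cat > pick.py <<'E'
from h import *
# pick.py name h al : waypoint rows to 110 mm before the tube
n=sys.argv[1]; h=float(sys.argv[2]); al=float(sys.argv[3]); far=len(sys.argv)>4
rep(); c=cap("top"); T=tubes(c,[n]); g=np.array([*T[n],h]); A=tool(al); p0,R0=cur()
o=lambda d:g-A.apply([0,0,d])
print("offset now in tool axes",np.round(A.inv().apply(p0-A.apply([0,0,19])-g),1))
if far:
    m=o(110); m[2]=max(230,m[2]); m[1]+=30
    rows(p0,R0,[(m,A,19),(o(110),A,19)])
else: rows(p0,R0,[(o(-3),A,19)],mm=25)
E
python3 pick.py black 64 45 far; python3 -c "
from h import *
im=cap('top')['image'][168:302,125:290,::-1]
cv2.imwrite('pics/t8.png',cv2.resize(im,None,fx=4.4,fy=4.4,interpolation=cv2.INTER_CUBIC))"
```

```text
t 10.7 tcp [616.8  70.1 135. ] grasp stand [ 63.  -68.7 148.4] F [ 0.4  0.6 -0.4] w 45.1 gf 0.0 q [ 0.31  0.82 -0.2   1.57 -0.67  1.14  0.7 ]
alpha -45.1 y_t stand [ 1.     0.003 -0.003]
black [ 441.5 -310.7] d_px 61.6 area 150
offset now in tool axes [ 199.3  227.2 -318.3]
[[[-0.113,-0.187,-0.186,0,-0.167,0],[-0.135,-0.187,-0.172,-0.001,-0.167,0.001],[-0.158,-0.186,-0.157,0,-0.167,0],[-0.176,-0.187,-0.138,-0.001,-0.167,0.001],[-0.194,-0.186,-0.117,0,-0.166,0],[-0.207,-0.187,-0.094,0,-0.167,0.001],[-0.217,-0.186,-0.07,-0.001,-0.167,0],[-0.225,-0.186,-0.043,0,-0.167,0.001],[-0.229,-0.186,-0.018,-0.001,-0.167,0],[-0.229,-0.186,0.009,0,-0.167,0.001],[-0.226,-0.186,0.036,-0.001,-0.167,-0],[-0.219,-0.186,0.062,0,-0.167,0],[0.138,-0.014,0.278,0,0,0],[0.138,-0.014,0.278,0,0,0],[0.138,-0.014,0.277,0,0,0]]]
```

View pics/t8.png

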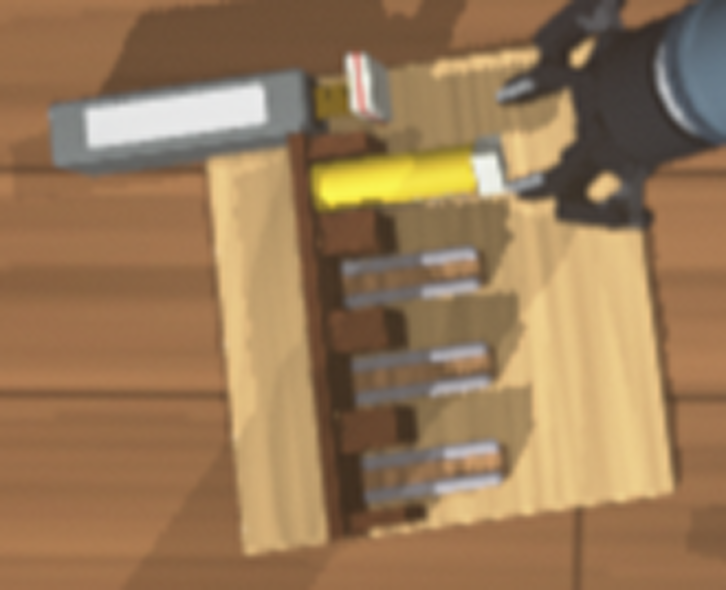

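Yellow lies in groove 3 with its cap at (488,172). The arm hides black from the top camera, so I'll fall back to the scene camera.

```bash
python3 - <<'E'
s=open('pick.py').read()
s=s.replace('c=cap("top"); T=tubes(c,[n]);','''T={}
for cam in ("top","scene"):
    c=cap(cam); t=tubes(c,[n]); e=np.array(json.load(open("d.json"))[n])
    if np.hypot(*(t[n]-e))<70 and n not in T: T=t
''').replace('rep(); T={}','rep(); T={}').replace('    if np.hypot(*(t[n]-e))<70 and n not in T: T=t\n g=','    if np.hypot(*(t[n]-e))<70 and n not in T: T=t\ng=')
s=s.replace('rep(); T={}','rep()\nT={}')
open('pick.py','w').write(s)
E
python3 pick.py black 64 45 far
```

```text
t 10.8 tcp [616.5  70.4 134.7] grasp stand [ 62.8 -68.3 148.1] F [-0.2  0.1  0.2] w 45.2 gf 0.0 q [ 0.31  0.82 -0.2   1.57 -0.67  1.14  0.7 ]
alpha -45.1 y_t stand [ 1.     0.004 -0.004]
black [ 441.5 -310.6] d_px 61.6 area 151
black [ 386.9 -123.7] d_px 16.8 area 209
offset now in tool axes [  62.3  255.  -181.6]
[[[0.001,-0.209,-0.071,0,-0.167,0],[-0.008,-0.21,-0.074,-0.001,-0.167,0.001],[-0.019,-0.209,-0.076,0,-0.167,0],[-0.027,-0.209,-0.076,0,-0.166,0.001],[-0.038,-0.209,-0.075,-0.001,-0.167,0],[-0.047,-0.21,-0.072,0,-0.167,0],[-0.056,-0.209,-0.07,-0.001,-0.167,0.001],[-0.065,-0.209,-0.064,0,-0.167,0],[-0.073,-0.209,-0.059,0,-0.167,0.001],[-0.08,-0.209,-0.052,-0.001,-0.166,-0],[-0.087,-0.209,-0.045,0,-0.167,0],[-0.091,-0.209,-0.036,0,-0.167,0.001],[0.138,-0.014,0.278,0,0,-0],[0.138,-0.014,0.278,0,0,-0],[0.138,-0.015,0.278,0,0,-0]]]
```

```bash
python3 -c "
from h import *
p,R=cur(); rows(p,R,[([500,10,260],tool(45),19)])"
```

```text
[[[0.024,-0.104,-0.084,0,-0.167,0],[0.013,-0.104,-0.09,-0.001,-0.167,0.001],[0,-0.103,-0.094,0,-0.167,0],[-0.011,-0.104,-0.096,0,-0.166,0.001],[-0.024,-0.104,-0.098,-0.001,-0.167,0],[-0.037,-0.104,-0.097,0,-0.167,0],[-0.049,-0.103,-0.094,-0.001,-0.167,0.001],[-0.061,-0.104,-0.091,0,-0.167,0],[-0.072,-0.104,-0.085,0,-0.167,0.001],[-0.083,-0.103,-0.078,-0.001,-0.166,-0],[-0.093,-0.104,-0.07,0,-0.167,0],[-0.1,-0.103,-0.061,0,-0.167,0.001]]]
```

Call:
{"fn": "drive_tool", "kwargs": {"plan": [[[0.02,-0.104,-0.085,0,-0.167,0],[0.01,-0.104,-0.09,0,-0.167,0],[0,-0.104,-0.095,0,-0.167,0],[-0.01,-0.104,-0.095,0,-0.167,0],[-0.025,-0.104,-0.1,0,-0.167,0],[-0.035,-0.104,-0.1,0,-0.167,0],[-0.05,-0.104,-0.095,0,-0.167,0],[-0.06,-0.104,-0.09,0,-0.167,0],[-0.07,-0.104,-0.085,0,-0.167,0],[-0.08,-0.104,-0.08,0,-0.167,0],[-0.09,-0.104,-0.07,0,-0.167,0],[-0.1,-0.104,-0.06,0,-0.167,0],[0,0,0,0,0,0]]], "jaw": 0.3}}

```text
time: 12.15
tcp_pos: [501.0, -0.8, 245.6]
tool_rot: [0.29, 0.601, 0.701, -0.253]
contact_force: [0.5, 1.2, -0.1]
gripper_width: 0.648
grasp_force: 0.0
```

```bash
python3 pick.py black 64 45 far
```

```text
t 12.2 tcp [501.   -0.8 245.6] grasp stand [-61.8 -95.5 259. ] F [ 0.5  1.2 -0.1] w 55.1 gf 0.0 q [-0.85  0.46  0.37  1.96  0.64  1.14 -0.72]
alpha 45.3 y_t stand [ 1.     0.009 -0.006]
black [ 432.8 -165. ] d_px 1.2 area 145
black [ 443.8 -161.7] d_px 2.0 area 95
offset now in tool axes [ -23.2   91.7 -254.1]
[[[-0.059,-0.292,0.202,0,0,0.002],[-0.06,-0.292,0.203,0,0,0.002],[-0.06,-0.291,0.202,0,0.001,0.001],[0.138,-0.014,0.278,0,0,0],[0.138,-0.015,0.278,0,0,0],[0.138,-0.014,0.278,0,0,0]]]
```

Call:
{"fn": "drive_tool", "kwargs": {"plan": [[[-0.06,-0.292,0.202,0,0,0],[-0.06,-0.292,0.202,0,0,0],[-0.06,-0.292,0.202,0,0,0],[0.138,-0.014,0.278,0,0,0],[0.138,-0.014,0.278,0,0,0],[0.138,-0.014,0.278,0,0,0],[0,0,0,0,0,0]]]}}

```text
time: 12.95
tcp_pos: [422.0, -104.9, 127.9]
tool_rot: [0.288, 0.605, 0.697, -0.254]
contact_force: [-0.1, -0.3, -0.0]
gripper_width: 0.646
grasp_force: 0.0
```

```bash
python3 pick.py black 64 45
```

```text
t 12.9 tcp [ 422.  -104.9  127.9] grasp stand [-154.6 -187.4  141.3] F [-0.1 -0.3 -0. ] w 54.9 gf 0.0 q [-0.78  0.58  0.43  2.28  0.83  0.75 -0.99]
alpha 45.2 y_t stand [ 1.    -0.003 -0.005]
black [ 432.9 -165. ] d_px 1.2 area 146
black [ 443.8 -161.7] d_px 2.0 area 95
offset now in tool axes [  -2.6   -0.3 -109.8]
[[[0.006,0.001,0.226,0,0.001,-0],[0.005,0.001,0.225,-0.001,0,-0],[0.006,0.001,0.226,0,0.001,-0],[0.005,0.001,0.226,-0.001,0.001,-0],[0.005,0,0.225,0,0,-0]]]
```

Call:
{"fn": "drive_tool", "kwargs": {"plan": [[[0.005,0,0.22,0,0,0],[0.005,0,0.22,0,0,0],[0.005,0,0.22,0,0,0],[0.005,0,0.22,0,0,0],[0.005,0,0.22,0,0,0],[0,0,0,0,0,0],[0,0,0,0,0,0]]]}}

```text
time: 13.75
tcp_pos: [435.5, -177.4, 51.1]
tool_rot: [0.29, 0.605, 0.698, -0.251]
contact_force: [-0.2, 0.4, -0.0]
gripper_width: 0.654
grasp_force: 0.0
```

Call:
{"fn": "drive_tool", "kwargs": {"plan": [[[0,0,0,0,0,0],[0,0,0,0,0,0],[0,0,0,0,0,0],[0,0,0,0,0,0],[0,0,0,0,0,0],[0,0,0,0,0,0]]], "jaw": -1}}

```text
time: 14.35
tcp_pos: [435.2, -177.3, 51.0]
tool_rot: [0.291, 0.604, 0.698, -0.251]
contact_force: [-1.1, 4.1, 8.7]
gripper_width: 0.329
grasp_force: 77.7
```

```bash
python3 - <<'E'
s=open('lay.py').read()
s=s.replace("rows(p0,R0,[(up,R0,19),(s2w([gx,st-20,190]),B,19),(s2w([gx,st,60]),B,19)],mm=35)","mid=s2w([gx,st-20,190]); rows(p0,R0,[(up,R0,19),(mid,B,19),(s2w([gx,st,80]),B,19)],mm=45)")
open('lay.py','w').write(s)
E
python3 lay.py 4
```

```text
t 14.3 tcp [ 435.2 -177.3   51. ] grasp stand [-151.9 -260.9   64.3] F [-1.1  4.1  8.7] w 28.0 gf 77.7 q [-0.7   0.82  0.53  2.29  1.06  0.46 -1.19]
alpha 45.2 y_t stand [1.    0.002 0.   ]
[[[-0.302,0,-0.3,0,0,0],[-0.301,0,-0.299,0,0,0],[-0.302,0,-0.3,0,0,0],[-0.301,0,-0.299,0,0,0],[0.195,0.13,-0.12,0,0.167,0],[0.208,0.131,-0.097,0,0.167,0.001],[0.22,0.13,-0.072,0,0.167,-0],[0.228,0.13,-0.046,0,0.167,0],[0.231,0.131,-0.019,0,0.167,0],[0.232,0.13,0.008,0,0.167,0.001],[0.229,0.13,0.035,0,0.167,-0],[0.222,0.13,0.061,0,0.167,0],[0.212,0.13,0.087,0,0.167,0],[0.2,0.13,0.11,0,0.167,0.001],[0.183,0.13,0.133,0,0.167,0],[0.164,0.13,0.152,0,0.167,0],[-0.212,0,0.306,0,0,0],[-0.212,0,0.307,0,0,0],[-0.212,0,0.306,0,0,0]]]
```

Call:
{"fn": "drive_tool", "kwargs": {"plan": [[[-0.3,0,-0.3,0,0,0],[-0.3,0,-0.3,0,0,0],[-0.3,0,-0.3,0,0,0],[-0.3,0,-0.3,0,0,0],[0.195,0.13,-0.12,0,0.167,0],[0.21,0.13,-0.1,0,0.167,0],[0.22,0.13,-0.07,0,0.167,0],[0.23,0.13,-0.045,0,0.167,0],[0.23,0.13,-0.02,0,0.167,0],[0.23,0.13,0.01,0,0.167,0],[0.23,0.13,0.035,0,0.167,0],[0.22,0.13,0.06,0,0.167,0],[0.21,0.13,0.085,0,0.167,0],[0.2,0.13,0.11,0,0.167,0],[0.185,0.13,0.135,0,0.167,0],[0.165,0.13,0.15,0,0.167,0],[-0.21,0,0.305,0,0,0],[-0.21,0,0.305,0,0,0],[0,0,0,0,0,0],[0,0,0,0,0,0]]]}}

```text
time: 16.35
tcp_pos: [547.8, 127.3, 103.2]
tool_rot: [-0.29, 0.605, 0.698, 0.25]
contact_force: [0.7, -0.1, -0.7]
gripper_width: 0.327
grasp_force: 79.0
```

```bash
python3 to.py 4 4 72 -45
```

```text
t 16.4 tcp [547.8 127.3 103.2] grasp stand [  2.8  -2.2 116.6] F [ 0.7 -0.1 -0.7] w 27.8 gf 79.0 q [ 0.17  0.76 -0.09  1.8  -0.86  1.02  0.87]
alpha -45.0 y_t stand [ 1.     0.002 -0.002]
[[[-0.136,0.007,0.18,-0.002,-0.001,0],[-0.135,0.006,0.179,-0.001,0,0]]]
```

Call:
{"fn": "drive_tool", "kwargs": {"plan": [[[-0.136,0.008,0.18,0,0,0],[-0.136,0.007,0.18,0,0,0],[-0.04,0,0.04,0,0,0],[-0.04,0,0.04,0,0,0],[0,0,0,0,0,0],[0,0,0,0,0,0]]]}}

```text
time: 16.95
tcp_pos: [549.3, 133.3, 47.6]
tool_rot: [-0.289, 0.605, 0.698, 0.251]
contact_force: [0.2, -0.5, -2.0]
gripper_width: 0.332
grasp_force: 79.0
```

Call:
{"fn": "drive_tool", "kwargs": {"plan": [[[-0.01,0,0.01,0,0,0],[-0.01,0,0.01,0,0,0],[-0.01,0,0.01,0,0,0],[0,0,0,0,0,0]]]}}

```text
time: 17.35
tcp_pos: [549.0, 133.6, 42.7]
tool_rot: [-0.29, 0.605, 0.698, 0.251]
contact_force: [1.1, -1.2, 2.9]
gripper_width: 0.331
grasp_force: 79.7
```

```bash
python3 -c "
from h import *
rep()"
```

```text
t 17.4 tcp [549.  133.6  42.7] grasp stand [ 4.8  3.8 56.1] F [ 1.1 -1.2  2.9] w 28.1 gf 79.7 q [ 0.17  0.87 -0.11  1.79 -0.89  0.94  0.95]
alpha -45.0 y_t stand [ 1.     0.001 -0.001]
```

Call:
{"fn": "drive_tool", "kwargs": {"plan": [[[0.014,-0.003,0.014,0,0,0],[0.014,-0.003,0.014,0,0,0],[0.014,0,0.014,0,0,0],[0.014,0,0.014,0,0,0],[0.014,0,0.014,0,0,0],[0,0,0,0,0,0],[0,0,0,0,0,0]]]}}

```text
time: 18.05
tcp_pos: [547.7, 143.3, 42.6]
tool_rot: [-0.289, 0.605, 0.698, 0.251]
contact_force: [5.5, -2.1, 2.8]
gripper_width: 0.326
grasp_force: 79.7
```

Call:
{"fn": "drive_tool", "kwargs": {"plan": [[[0.01,0,0.01,0,0,0],[0.01,0,0.01,0,0,0],[0.008,0,0.008,0,0,0],[0,0,0,0,0,0],[0,0,0,0,0,0]]]}}

```text
time: 18.55
tcp_pos: [547.4, 145.6, 42.5]
tool_rot: [-0.288, 0.606, 0.698, 0.25]
contact_force: [4.0, -7.7, 6.9]
gripper_width: 0.329
grasp_force: 80.3
```

```bash
python3 -c "
from h import *
rep()"
```

```text
t 18.6 tcp [547.4 145.6  42.5] grasp stand [ 4.9 15.9 56. ] F [ 4.  -7.7  6.9] w 27.9 gf 80.3 q [ 0.16  0.86 -0.11  1.8  -0.9   0.92  0.94]
alpha -44.9 y_t stand [ 1.    -0.001  0.001]
```

Call:
{"fn": "drive_tool", "kwargs": {"plan": [[[0.012,0,0.012,0,0,0],[0,0,0,0,0,0],[0,0,0,0,0,0]]]}}

```text
time: 18.85
tcp_pos: [547.4, 145.6, 42.4]
tool_rot: [-0.287, 0.606, 0.698, 0.25]
contact_force: [2.3, -12.2, 11.3]
gripper_width: 0.33
grasp_force: 81.4
```

Call:
{"fn": "drive_tool", "kwargs": {"plan": [[[0,0,0,0,0,0],[0,0,0,0,0,0],[0,0,0,0,0,0],[0,0,0,0,0,0],[0,0,-0.2,0,0,0],[0,0,-0.3,0,0,0],[0,0,-0.35,0,0,0],[0,0,-0.35,0,0,0],[0,0,-0.1,0,0,0],[0,0,0,0,0,0],[0,0,0,0,0,0]]], "jaw": 0.06}}

```text
time: 19.95
tcp_pos: [558.0, 59.5, 133.3]
tool_rot: [-0.291, 0.604, 0.698, 0.25]
contact_force: [-0.8, 0.9, -0.9]
gripper_width: 0.534
grasp_force: 0.0
```

```bash
python3 -c "
from h import *
rep();p,R=cur(); rows(p,R,[([530,-60,280],tool(45),19)])"
```

```text
t 19.9 tcp [558.   59.5 133.3] grasp stand [  3.3 -70.8 146.7] F [-0.8  0.9 -0.9] w 45.4 gf 0.0 q [ 0.24  0.74 -0.04  1.73 -0.79  1.15  0.87]
alpha -45.1 y_t stand [ 1.     0.003 -0.003]
[[[-0.006,-0.038,-0.139,0,-0.167,0],[-0.023,-0.038,-0.141,-0.001,-0.167,0.001],[-0.042,-0.037,-0.14,0,-0.167,0],[-0.06,-0.038,-0.136,0,-0.166,0],[-0.077,-0.038,-0.131,-0.001,-0.167,0.001],[-0.094,-0.037,-0.123,0,-0.167,0],[-0.108,-0.038,-0.112,0,-0.167,0.001],[-0.123,-0.037,-0.101,-0.001,-0.167,-0],[-0.135,-0.038,-0.087,0,-0.167,0],[-0.145,-0.037,-0.072,0,-0.167,0.001],[-0.153,-0.037,-0.056,-0.001,-0.166,0],[-0.159,-0.038,-0.039,0,-0.167,0]]]
```

Call:
{"fn": "drive_tool", "kwargs": {"plan": [[[-0.005,-0.038,-0.14,0,-0.167,0],[-0.025,-0.038,-0.14,0,-0.167,0],[-0.04,-0.038,-0.14,0,-0.167,0],[-0.06,-0.038,-0.135,0,-0.167,0],[-0.075,-0.038,-0.13,0,-0.167,0],[-0.095,-0.038,-0.125,0,-0.167,0],[-0.11,-0.038,-0.11,0,-0.167,0],[-0.125,-0.038,-0.1,0,-0.167,0],[-0.135,-0.038,-0.085,0,-0.167,0],[-0.145,-0.038,-0.07,0,-0.167,0],[-0.155,-0.038,-0.055,0,-0.167,0],[-0.16,-0.038,-0.04,0,-0.167,0],[0,0,0,0,0,0]]], "jaw": 0.3}}

```text
time: 21.25
tcp_pos: [531.3, -71.4, 264.7]
tool_rot: [0.29, 0.6, 0.701, -0.253]
contact_force: [0.3, -0.3, -0.8]
gripper_width: 0.652
grasp_force: 0.0
```

```bash
python3 pick.py green 64 45 far; python3 -c "
from h import *
im=cap('top')['image'][195:295,170:420,::-1]
cv2.imwrite('pics/t10.png',cv2.resize(im,None,fx=3.2,fy=3.2,interpolation=cv2.INTER_CUBIC))"
```

```text
t 21.2 tcp [531.3 -71.4 264.7] grasp stand [ -41.8 -169.7  278. ] F [ 0.3 -0.3 -0.8] w 55.4 gf 0.0 q [-0.87  0.47  0.6   1.96  0.62  1.03 -0.54]
alpha 45.3 y_t stand [ 1.     0.01  -0.007]
green [ 585.7 -325.7] d_px 0.2 area 153
green [ 595.3 -321.7] d_px 2.0 area 106
offset now in tool axes [  39.   -17.7 -343.3]
[[[-0.161,0.043,0.3,0,0,0.002],[-0.161,0.043,0.3,0,0,0.001],[-0.161,0.044,0.3,0,0,0.002],[-0.16,0.043,0.3,0,0.001,0.001],[-0.161,0.044,0.3,0,0,0.002],[0.138,-0.014,0.278,0,0,-0],[0.137,-0.014,0.278,0,0,-0],[0.138,-0.015,0.277,0,0,-0]]]
```

View pics/t10.png

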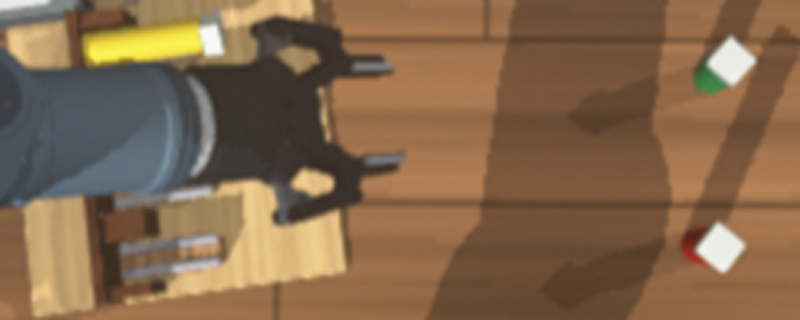

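Yellow is still in place (cap at (212,38)). Green at (732,60) and red at (720,247) are standing where they were, and black is hidden under the arm. Picking green next.

Call:
{"fn": "drive_tool", "kwargs": {"plan": [[[-0.16,0.043,0.3,0,0,0],[-0.16,0.043,0.3,0,0,0],[-0.16,0.043,0.3,0,0,0],[-0.16,0.043,0.3,0,0,0],[-0.16,0.043,0.3,0,0,0],[0.138,-0.014,0.278,0,0,0],[0.138,-0.014,0.278,0,0,0],[0.138,-0.014,0.278,0,0,0],[0,0,0,0,0,0]]]}}

```text
time: 22.3
tcp_pos: [574.0, -265.6, 127.2]
tool_rot: [0.288, 0.605, 0.698, -0.254]
contact_force: [-0.6, 0.1, 0.1]
gripper_width: 0.653
grasp_force: 0.0
```

```bash
python3 pick.py green 64 45
```

```text
t 22.3 tcp [ 574.  -265.6  127.2] grasp stand [ -26.9 -368.1  140.6] F [-0.6  0.1  0.1] w 55.5 gf 0.0 q [-0.51  0.78  0.65  1.96  0.72  0.54 -0.52]
alpha 45.1 y_t stand [ 1.    -0.002 -0.006]
green [ 585.9 -325.8] d_px 0.2 area 155
green [ 595.3 -321.7] d_px 2.0 area 106
offset now in tool axes [  -3.3   -0.5 -109.9]
[[[0.007,0.001,0.226,0,0.001,0],[0.007,0.001,0.225,-0.001,0,0],[0.008,0.002,0.226,0,0.001,0.001],[0.006,0.001,0.226,0,0.001,-0],[0.007,0.001,0.226,-0.001,0.001,-0]]]
```

Call:
{"fn": "drive_tool", "kwargs": {"plan": [[[0.007,0.001,0.226,0,0,0],[0.007,0.001,0.226,0,0,0],[0.007,0.001,0.226,0,0,0],[0.007,0.001,0.226,0,0,0],[0.007,0.001,0.226,0,0,0],[0,0,0,0,0,0],[0,0,0,0,0,0]]]}}

```text
time: 23.1
tcp_pos: [589.4, -340.2, 49.5]
tool_rot: [0.291, 0.604, 0.698, -0.251]
contact_force: [-0.1, 0.4, 0.1]
gripper_width: 0.646
grasp_force: 0.0
```

Call:
{"fn": "drive_tool", "kwargs": {"plan": [[[0,0,0,0,0,0],[0,0,0,0,0,0],[0,0,0,0,0,0],[0,0,0,0,0,0],[0,0,0,0,0,0],[0,0,0,0,0,0]]], "jaw": -1}}

```text
time: 23.7
tcp_pos: [589.4, -339.9, 49.2]
tool_rot: [0.291, 0.604, 0.698, -0.251]
contact_force: [-1.6, 4.1, 8.5]
gripper_width: 0.327
grasp_force: 77.7
```

```bash
python3 lay.py -56
```

```text
t 23.7 tcp [ 589.4 -339.9   49.2] grasp stand [ -22.3 -443.7   62.6] F [-1.6  4.1  8.5] w 27.8 gf 77.7 q [-0.38  0.98  0.68  1.9   0.77  0.34 -0.58]
alpha 45.2 y_t stand [1.    0.002 0.   ]
[[[-0.302,0,-0.299,0,0,0],[-0.301,0,-0.3,0,0,0],[-0.302,0,-0.299,0,0,0],[-0.301,0.001,-0.3,0,0,0],[0.301,-0.027,-0.23,0,0.167,0],[0.329,-0.028,-0.191,0,0.167,0.001],[0.351,-0.027,-0.15,0,0.167,-0],[0.367,-0.028,-0.107,0,0.167,0],[0.378,-0.027,-0.06,0,0.167,0],[0.383,-0.028,-0.014,0,0.167,0.001],[0.381,-0.028,0.033,0,0.167,-0],[0.374,-0.028,0.08,0,0.167,0],[0.36,-0.028,0.124,0,0.167,0.001],[0.341,-0.028,0.167,0,0.168,-0],[0.316,-0.028,0.207,0,0.167,0],[0.286,-0.028,0.244,0,0.167,0.001],[-0.212,0,0.306,0,0,-0],[-0.213,0,0.307,0,0,-0],[-0.212,0,0.306,0.001,0,-0]]]
```

Call:
{"fn": "drive_tool", "kwargs": {"plan": [[[-0.3,0,-0.3,0,0,0],[-0.3,0,-0.3,0,0,0],[-0.3,0,-0.3,0,0,0],[-0.3,0,-0.3,0,0,0],[0.3,-0.028,-0.23,0,0.167,0],[0.33,-0.028,-0.19,0,0.167,0],[0.35,-0.028,-0.15,0,0.167,0],[0.365,-0.028,-0.105,0,0.167,0],[0.38,-0.028,-0.06,0,0.167,0],[0.38,-0.028,-0.015,0,0.167,0],[0.38,-0.028,0.035,0,0.167,0],[0.375,-0.028,0.08,0,0.167,0],[0.36,-0.028,0.125,0,0.167,0],[0.34,-0.028,0.165,0,0.167,0],[0.315,-0.028,0.205,0,0.167,0],[0.285,-0.028,0.245,0,0.167,0],[-0.21,0,0.305,0,0,0],[-0.21,0,0.305,0,0,0],[0,0,0,0,0,0],[0,0,0,0,0,0]]]}}

```text
time: 25.7
tcp_pos: [488.1, 117.7, 102.8]
tool_rot: [-0.29, 0.605, 0.698, 0.25]
contact_force: [0.3, -0.2, -0.7]
gripper_width: 0.328
grasp_force: 79.0
```

```bash
python3 to.py -56 5 72 -45
```

```text
t 25.7 tcp [488.1 117.7 102.8] grasp stand [-57.6  -3.3 116.3] F [ 0.3 -0.2 -0.7] w 27.9 gf 79.0 q [ 0.33  0.71 -0.24  1.94 -0.78  0.91  0.89]
alpha -45.0 y_t stand [ 1.     0.002 -0.002]
[[[-0.127,0.009,0.186,-0.002,0,-0],[-0.127,0.009,0.186,-0.001,-0.001,-0]]]
```

Call:
{"fn": "drive_tool", "kwargs": {"plan": [[[-0.127,0.006,0.186,0,0,0],[-0.127,0.006,0.186,0,0,0],[-0.04,0,0.04,0,0,0],[-0.04,0,0.04,0,0,0],[0,0,0,0,0,0],[0,0,0,0,0,0]]]}}

```text
time: 26.3
tcp_pos: [488.9, 125.8, 47.6]
tool_rot: [-0.289, 0.605, 0.698, 0.25]
contact_force: [-0.0, 0.3, -2.3]
gripper_width: 0.331
grasp_force: 79.0
```

Call:
{"fn": "drive_tool", "kwargs": {"plan": [[[-0.01,0,0.01,0,0,0],[-0.01,0,0.01,0,0,0],[-0.01,0,0.01,0,0,0],[0,0,0,0,0,0]]]}}

```text
time: 26.7
tcp_pos: [488.9, 126.2, 42.7]
tool_rot: [-0.289, 0.605, 0.698, 0.251]
contact_force: [1.3, -0.4, 0.9]
gripper_width: 0.329
grasp_force: 79.7
```

```bash
python3 -c "
from h import *
rep()"
```

```text
t 26.7 tcp [488.9 126.2  42.7] grasp stand [-55.7   5.   56.1] F [ 1.3 -0.4  0.9] w 28.0 gf 79.7 q [ 0.32  0.83 -0.26  1.93 -0.81  0.82  0.96]
alpha -45.0 y_t stand [ 1.     0.001 -0.   ]
```

Call:
{"fn": "drive_tool", "kwargs": {"plan": [[[0.014,0,0.014,0,0,0],[0.014,0,0.014,0,0,0],[0.014,0,0.014,0,0,0],[0.014,0,0.014,0,0,0],[0.014,0,0.014,0,0,0],[0.012,0,0.014,0,0,0],[0,0,0,0,0,0],[0,0,0,0,0,0]]]}}

```text
time: 27.5
tcp_pos: [486.9, 138.0, 42.5]
tool_rot: [-0.29, 0.605, 0.698, 0.25]
contact_force: [4.7, -0.1, 1.5]
gripper_width: 0.328
grasp_force: 80.0
```

Call:
{"fn": "drive_tool", "kwargs": {"plan": [[[0.01,0,0.01,0,0,0],[0.01,0,0.01,0,0,0],[0,0,0,0,0,0],[0,0,0,0,0,0]]]}}

```text
time: 27.9
tcp_pos: [487.0, 138.5, 42.3]
tool_rot: [-0.288, 0.606, 0.698, 0.25]
contact_force: [2.7, -9.0, 6.7]
gripper_width: 0.328
grasp_force: 81.3
```

```bash
python3 -c "
from h import *
rep()"
```

```text
t 27.9 tcp [487.  138.5  42.3] grasp stand [-55.9  17.5  55.7] F [ 2.7 -9.   6.7] w 27.8 gf 81.3 q [ 0.31  0.83 -0.27  1.95 -0.83  0.8   0.96]
alpha -44.9 y_t stand [ 1. -0. -0.]
```

17.5 + 62.6 = 80.1, so the foot is against the stop. Releasing, backing off and turning for red.

Call:
{"fn": "drive_tool", "kwargs": {"plan": [[[0,0,0,0,0,0],[0,0,0,0,0,0],[0,0,0,0,0,0],[0,0,0,0,0,0],[0,0,-0.2,0,0,0],[0,0,-0.3,0,0,0],[0,0,-0.35,0,0,0],[0,0,-0.35,0,0,0],[0,0,-0.1,0,0,0],[0,0,0,0,0,0],[0,0,0,0,0,0]]], "jaw": 0.06}}

```text
time: 29.0
tcp_pos: [498.4, 51.0, 133.6]
tool_rot: [-0.291, 0.604, 0.698, 0.25]
contact_force: [-0.0, -0.4, -0.3]
gripper_width: 0.534
grasp_force: 0.0
```

```bash
python3 -c "
from h import *
rep();p,R=cur(); rows(p,R,[([450,-80,280],tool(45),19)])"
```

```text
t 29.0 tcp [498.4  51.  133.6] grasp stand [-56.9 -70.8 147. ] F [-0.  -0.4 -0.3] w 45.4 gf 0.0 q [ 0.39  0.68 -0.19  1.87 -0.71  1.06  0.88]
alpha -45.1 y_t stand [ 1.     0.003 -0.003]
[[[-0.011,-0.056,-0.144,0,-0.167,0],[-0.029,-0.056,-0.145,-0.001,-0.167,0.001],[-0.048,-0.056,-0.143,0,-0.167,0],[-0.067,-0.056,-0.139,0,-0.166,0],[-0.084,-0.056,-0.132,0,-0.167,0.001],[-0.1,-0.055,-0.124,-0.001,-0.167,0],[-0.116,-0.056,-0.112,0,-0.167,0],[-0.13,-0.056,-0.099,0,-0.167,0.001],[-0.141,-0.055,-0.086,-0.001,-0.167,0],[-0.152,-0.056,-0.069,0,-0.166,0.001],[-0.159,-0.055,-0.052,0,-0.167,-0],[-0.164,-0.056,-0.034,-0.001,-0.167,0]]]
```

Call:
{"fn": "drive_tool", "kwargs": {"plan": [[[-0.01,-0.056,-0.145,0,-0.167,0],[-0.03,-0.056,-0.145,0,-0.167,0],[-0.05,-0.056,-0.145,0,-0.167,0],[-0.065,-0.056,-0.14,0,-0.167,0],[-0.085,-0.056,-0.13,0,-0.167,0],[-0.1,-0.056,-0.125,0,-0.167,0],[-0.115,-0.056,-0.11,0,-0.167,0],[-0.13,-0.056,-0.1,0,-0.167,0],[-0.14,-0.056,-0.085,0,-0.167,0],[-0.15,-0.056,-0.07,0,-0.167,0],[-0.16,-0.056,-0.05,0,-0.167,0],[-0.165,-0.056,-0.035,0,-0.167,0],[0,0,0,0,0,0]]], "jaw": 0.3}}

```text
time: 30.3
tcp_pos: [451.3, -91.9, 265.4]
tool_rot: [0.29, 0.6, 0.701, -0.253]
contact_force: [-0.5, 1.0, -0.5]
gripper_width: 0.653
grasp_force: 0.0
```

```bash
python3 pick.py red 64 45 far
```

```text
t 30.3 tcp [451.3 -91.9 265.4] grasp stand [-123.9 -178.6  278.8] F [-0.5  1.  -0.5] w 55.5 gf 0.0 q [-0.62  0.28  0.21  2.14  0.79  1.13 -0.75]
alpha 45.3 y_t stand [ 1.     0.009 -0.007]
red [ 441.3 -312.7] d_px 0.2 area 151
red [ 451.4 -309. ] d_px 1.8 area 98
offset now in tool axes [   9.7   41.6 -314.3]
[[[-0.127,-0.094,0.302,0,0,0.002],[-0.127,-0.094,0.303,0,0,0.002],[-0.127,-0.094,0.302,0,0,0.002],[-0.128,-0.093,0.303,0,0,0.002],[0.138,-0.014,0.278,0,0,-0],[0.138,-0.015,0.278,0,0,-0],[0.138,-0.014,0.277,0,0,-0]]]
```

Call:
{"fn": "drive_tool", "kwargs": {"plan": [[[-0.127,-0.094,0.302,0,0,0],[-0.127,-0.094,0.302,0,0,0],[-0.127,-0.094,0.302,0,0,0],[-0.127,-0.094,0.302,0,0,0],[0.138,-0.014,0.278,0,0,0],[0.138,-0.014,0.278,0,0,0],[0.138,-0.014,0.278,0,0,0],[0,0,0,0,0,0]]]}}

```text
time: 31.2
tcp_pos: [430.2, -251.9, 127.8]
tool_rot: [0.287, 0.605, 0.698, -0.254]
contact_force: [0.6, -1.1, -0.4]
gripper_width: 0.643
grasp_force: 0.0
```

```bash
python3 pick.py red 64 45
```

```text
t 31.2 tcp [ 430.2 -251.9  127.8] grasp stand [-167.3 -334.1  141.2] F [ 0.6 -1.1 -0.4] w 54.7 gf 0.0 q [-0.39  0.56  0.38  2.31  1.22  0.63 -1.04]
alpha 45.1 y_t stand [ 1.    -0.002 -0.007]
red [ 441.3 -312.7] d_px 0.2 area 151
red [ 451.4 -309.2] d_px 1.8 area 97
offset now in tool axes [  -2.9   -0.3 -110.1]
[[[0.006,0.001,0.226,0,0.001,0],[0.007,0.001,0.226,-0.001,0,0.001],[0.006,0.001,0.227,0,0.001,0],[0.006,0,0.226,-0.001,0.001,0.001],[0.006,0.001,0.226,0,0,0]]]
```

Call:
{"fn": "drive_tool", "kwargs": {"plan": [[[0.006,0.001,0.226,0,0,0],[0.006,0.001,0.226,0,0,0],[0.006,0.001,0.226,0,0,0],[0.006,0.001,0.226,0,0,0],[0.006,0.001,0.226,0,0,0],[0,0,0,0,0,0],[0,0,0,0,0,0]]]}}

```text
time: 32.0
tcp_pos: [445.1, -327.3, 49.7]
tool_rot: [0.291, 0.604, 0.698, -0.251]
contact_force: [1.0, 0.2, 0.6]
gripper_width: 0.648
grasp_force: 0.0
```

Call:
{"fn": "drive_tool", "kwargs": {"plan": [[[0,0,0,0,0,0],[0,0,0,0,0,0],[0,0,0,0,0,0],[0,0,0,0,0,0],[0,0,0,0,0,0],[0,0,0,0,0,0]]], "jaw": -1}}

```text
time: 32.6
tcp_pos: [444.9, -327.3, 49.5]
tool_rot: [0.291, 0.604, 0.698, -0.252]
contact_force: [-1.7, 4.2, 8.0]
gripper_width: 0.333
grasp_force: 77.4
```

```bash
python3 lay.py -116
```

```text
t 32.6 tcp [ 444.9 -327.3   49.5] grasp stand [-163.6 -410.8   62.9] F [-1.7  4.2  8. ] w 28.3 gf 77.4 q [-0.26  0.8   0.45  2.25  1.62  0.46 -1.4 ]
alpha 45.2 y_t stand [1.    0.002 0.   ]
[[[-0.302,0,-0.299,0,0,0],[-0.302,0,-0.299,0,0,0],[-0.301,0,-0.3,0,0,0],[-0.302,0,-0.299,0,0,0],[0.282,0.04,-0.21,0,0.167,0],[0.307,0.041,-0.175,0,0.167,0.001],[0.327,0.04,-0.136,0,0.167,-0],[0.342,0.04,-0.095,0,0.167,0],[0.352,0.04,-0.054,0,0.168,0],[0.355,0.04,-0.01,0,0.167,0.001],[0.354,0.04,0.034,0,0.167,-0],[0.346,0.04,0.076,0,0.167,0],[0.334,0.04,0.118,0,0.167,0],[0.315,0.04,0.157,0,0.167,0.001],[0.292,0.039,0.194,0,0.167,0],[0.264,0.04,0.226,0,0.167,0],[-0.212,0,0.307,0,0,0],[-0.212,0,0.306,0,0,0],[-0.212,0,0.307,0,0,0]]]
```

Call:
{"fn": "drive_tool", "kwargs": {"plan": [[[-0.3,0,-0.3,0,0,0],[-0.3,0,-0.3,0,0,0],[-0.3,0,-0.3,0,0,0],[-0.3,0,-0.3,0,0,0],[0.28,0.04,-0.21,0,0.167,0],[0.305,0.04,-0.175,0,0.167,0],[0.325,0.04,-0.135,0,0.167,0],[0.34,0.04,-0.095,0,0.167,0],[0.35,0.04,-0.055,0,0.167,0],[0.355,0.04,-0.01,0,0.167,0],[0.355,0.04,0.035,0,0.167,0],[0.345,0.04,0.075,0,0.167,0],[0.335,0.04,0.12,0,0.167,0],[0.315,0.04,0.155,0,0.167,0],[0.29,0.04,0.195,0,0.167,0],[0.265,0.04,0.225,0,0.167,0],[0,0,0,0,0,0],[0,0,0,0,0,0]]]}}

```text
time: 34.4
tcp_pos: [431.2, 95.9, 175.5]
tool_rot: [-0.29, 0.605, 0.698, 0.249]
contact_force: [-0.6, 0.1, -1.7]
gripper_width: 0.334
grasp_force: 79.0
```

```bash
python3 to.py -116 5 80 -45 40;  python3 -c "
from h import *
w=cap('wrist')
im=np.ascontiguousarray(w['image'][:,:,::-1])
cv2.imwrite('pics/w11.png',im[:,60:600])"
```

```text
t 34.4 tcp [431.2  95.9 175.5] grasp stand [-117.1  -16.8  188.9] F [-0.6  0.1 -1.7] w 28.4 gf 79.0 q [ 0.31  0.51 -0.14  2.06 -0.8   1.04  0.91]
alpha -44.9 y_t stand [ 1.     0.002 -0.002]
[[[-0.205,0.005,0.308,-0.001,0,-0],[-0.205,0.004,0.309,-0.001,0.001,-0],[-0.205,0.004,0.308,-0.001,0,-0]]]
```

View pics/w11.png

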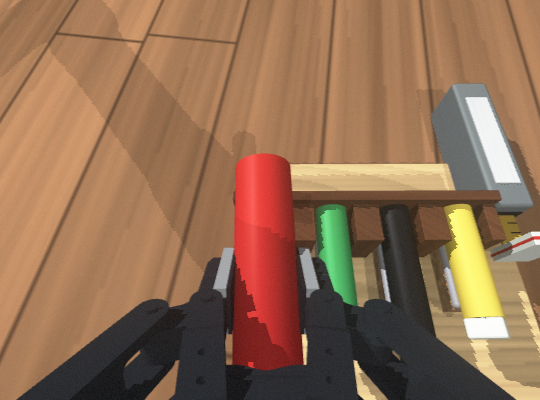

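Green (330,210), black (400,210) and yellow (460,210) all lie with their feet at the stop, and red is held straight. Lowering red into groove 0.

Call:
{"fn": "drive_tool", "kwargs": {"plan": [[[-0.205,0.004,0.308,0,0,0],[-0.205,0.004,0.308,0,0,0],[-0.205,0.004,0.308,0,0,0],[-0.06,0,0.06,0,0,0],[-0.06,0,0.06,0,0,0],[0,0,0,0,0,0],[0,0,0,0,0,0]]]}}

```text
time: 35.15
tcp_pos: [430.3, 117.3, 51.1]
tool_rot: [-0.289, 0.605, 0.699, 0.25]
contact_force: [-0.3, 0.1, -1.5]
gripper_width: 0.327
grasp_force: 79.2
```

```bash
python3 -c "
from h import *
rep()"
```

```text
t 35.1 tcp [430.3 117.3  51.1] grasp stand [-114.9    4.5   64.5] F [-0.3  0.1 -1.5] w 27.8 gf 79.2 q [ 0.31  0.76 -0.19  2.08 -0.91  0.81  1.11]
alpha -44.9 y_t stand [1.    0.001 0.   ]
```

Call:
{"fn": "drive_tool", "kwargs": {"plan": [[[-0.035,-0.01,0.035,0,0,0],[-0.012,0,0.012,0,0,0],[-0.01,0,0.01,0,0,0],[0,0,0,0,0,0],[0,0,0,0,0,0]]]}}

```text
time: 35.65
tcp_pos: [429.4, 117.7, 42.3]
tool_rot: [-0.289, 0.605, 0.698, 0.251]
contact_force: [3.1, 0.1, 1.6]
gripper_width: 0.328
grasp_force: 80.1
```

Call:
{"fn": "drive_tool", "kwargs": {"plan": [[[0.014,0,0.014,0,0,0],[0.014,0,0.014,0,0,0],[0.014,0,0.014,0,0,0],[0.014,0,0.014,0,0,0],[0.014,0,0.014,0,0,0],[0,0,0,0,0,0],[0,0,0,0,0,0]]]}}

```text
time: 36.35
tcp_pos: [428.0, 127.4, 41.9]
tool_rot: [-0.289, 0.605, 0.698, 0.25]
contact_force: [5.2, -1.8, 0.3]
gripper_width: 0.329
grasp_force: 79.9
```

```bash
python3 -c "
from h import *
rep()"
```

```text
t 36.4 tcp [428.  127.4  41.9] grasp stand [-115.8   14.8   55.4] F [ 5.2 -1.8  0.3] w 27.9 gf 79.9 q [ 0.3   0.78 -0.2   2.09 -0.93  0.78  1.12]
alpha -44.9 y_t stand [ 1.  0. -0.]
```

Foot at 77.7; a little more.

Call:
{"fn": "drive_tool", "kwargs": {"plan": [[[0.012,0,0.014,0,0,0],[0.012,0,0.014,0,0,0],[0.01,0,0.01,0,0,0],[0,0,0,0,0,0],[0,0,0,0,0,0]]]}}

```text
time: 36.85
tcp_pos: [427.9, 129.4, 41.5]
tool_rot: [-0.287, 0.606, 0.698, 0.25]
contact_force: [2.7, -15.1, 11.9]
gripper_width: 0.33
grasp_force: 82.0
```

```bash
python3 -c "
from h import *
rep()"
```

```text
t 36.9 tcp [427.9 129.4  41.5] grasp stand [-115.7   16.9   55. ] F [  2.7 -15.1  11.9] w 28.1 gf 82.0 q [ 0.3   0.78 -0.21  2.09 -0.94  0.78  1.12]
alpha -44.8 y_t stand [ 1.    -0.002  0.001]
```

Call:
{"fn": "drive_tool", "kwargs": {"plan": [[[0,0,0,0,0,0],[0,0,0,0,0,0],[0,0,0,0,0,0],[0,0,0,0,0,0],[0,0,-0.2,0,0,0],[0,0,-0.3,0,0,0],[0,0,-0.35,0,0,0],[0,0,-0.35,0,0,0],[0,0,-0.1,0,0,0],[0,0,0,0,0,0],[0,0,0,0,0,0]]], "jaw": 0.06}}

```text
time: 37.95
tcp_pos: [438.7, 43.1, 133.0]
tool_rot: [-0.291, 0.604, 0.698, 0.25]
contact_force: [1.4, 1.0, 0.3]
gripper_width: 0.528
grasp_force: 0.0
```

```bash
python3 -c "
from h import *
rep();p,R=cur(); A=tool(0,90)
rows(p,R,[(s2w([0,-40,260]),A,19),(s2w([120,40,170]),A,19)])"
```

```text
t 38.0 tcp [438.7  43.1 133. ] grasp stand [-117.1  -70.2  146.4] F [1.4 1.  0.3] w 44.9 gf 0.0 q [ 0.37  0.62 -0.09  2.01 -0.76  1.05  1.  ]
alpha -45.1 y_t stand [ 1.     0.003 -0.003]
[[[0.069,0.082,-0.046,0.06,-0.061,-0.145],[0.056,0.087,-0.054,0.06,-0.06,-0.145],[0.041,0.091,-0.061,0.06,-0.061,-0.145],[0.028,0.094,-0.068,0.06,-0.06,-0.145],[0.012,0.093,-0.074,0.06,-0.061,-0.145],[-0.002,0.091,-0.08,0.06,-0.06,-0.145],[-0.018,0.088,-0.084,0.06,-0.061,-0.145],[-0.033,0.081,-0.088,0.06,-0.06,-0.145],[-0.046,0.074,-0.091,0.06,-0.061,-0.145],[-0.06,0.065,-0.092,0.06,-0.06,-0.144],[-0.072,0.054,-0.093,0.06,-0.061,-0.145],[-0.082,0.042,-0.092,0.059,-0.06,-0.145],[-0.092,0.029,-0.09,0.06,-0.061,-0.145],[-0.24,0.16,0.18,0,0,-0],[-0.24,0.16,0.18,0,0,-0],[-0.24,0.16,0.18,0,0,-0],[-0.24,0.16,0.18,0,0,-0],[-0.24,0.16,0.18,0,0,-0]]]
```

Call:
{"fn": "drive_tool", "kwargs": {"plan": [[[0.07,0.08,-0.045,0.06,-0.061,-0.145],[0.055,0.085,-0.055,0.06,-0.061,-0.145],[0.04,0.09,-0.06,0.06,-0.061,-0.145],[0.03,0.095,-0.07,0.06,-0.061,-0.145],[0.01,0.095,-0.075,0.06,-0.061,-0.145],[0,0.09,-0.08,0.06,-0.061,-0.145],[-0.02,0.09,-0.085,0.06,-0.06,-0.145],[-0.035,0.08,-0.09,0.06,-0.06,-0.145],[-0.045,0.075,-0.09,0.06,-0.06,-0.145],[-0.06,0.065,-0.09,0.06,-0.06,-0.145],[-0.07,0.055,-0.095,0.06,-0.06,-0.145],[-0.08,0.04,-0.09,0.06,-0.06,-0.145],[-0.09,0.03,-0.09,0.06,-0.061,-0.145],[-0.24,0.16,0.18,0,0,0],[-0.24,0.16,0.18,0,0,0],[-0.24,0.16,0.18,0,0,0],[-0.24,0.16,0.18,0,0,0],[-0.24,0.16,0.18,0,0,0],[0,0,0,0,0,0],[0,0,0,0,0,0]]], "jaw": -0.3}}

```text
time: 39.95
tcp_pos: [658.0, 172.4, 149.1]
tool_rot: [-0.002, -0.072, 0.997, -0.001]
contact_force: [0.3, -0.8, 0.2]
gripper_width: 0.349
grasp_force: 0.0
```

```bash
cat > tor.py <<'E'
from h import *
x,y,z=map(float,sys.argv[1:4]); mm=float(sys.argv[4])
rep(); p0,R0=cur(); rows(p0,R0,[(s2w([x,y,z]),tool(0,90),19)],mm=mm)
E
python3 tor.py 120 40 110 30;  python3 -c "
from h import *
w=cap('wrist')
im=np.ascontiguousarray(w['image'][:,:,::-1])
for P in((103,40,85),(137,40,85)):
    cv2.circle(im,tuple(int(round(t)) for t in proj(w,s2w(P))),2,(0,255,0),-1)
t=cap('top')['image'][168:302,125:290,::-1]
t=cv2.resize(t,(400,325)); o=np.zeros((400,800,3),np.uint8); o[:,:400]=im[:,120:520]; o[:325,400:]=t
cv2.imwrite('pics/w12.png',o)"
```

```text
t 40.0 tcp [658.  172.4 149.1] grasp stand [118.3  40.2 168.1] F [ 0.3 -0.8  0.2] w 29.7 gf 0.0 q [-0.2   0.68 -0.19  1.5   0.14  0.97  1.29]
alpha 0.1 y_t stand [-0.002  1.    -0.002]
[[[-0.01,0,0.29,-0.001,-0.003,0.001],[-0.01,-0.001,0.291,-0.002,-0.003,0.002]]]
```

View pics/w12.png

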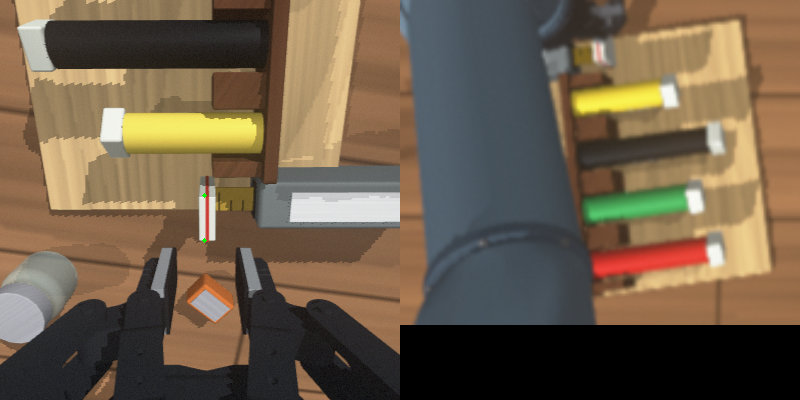

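The wrist view shows the tab line at x≈207, y≈178–241, with my projected points at (205,195) and (205,241). All four tubes lie in place. I'll check the x agreement numerically before lowering.

```bash
python3 -c "
from h import *
w=cap('wrist');f=lambda P:np.round(np.array(proj(w,s2w(P)))-[120,0]).tolist()
for n,P in dict(hous100=(100,80,60),hous140=(140,80,60),ycapN=(50,-35,66),ycapP=(78,-35,66),bcapN=(-10,-80,66),basecorner=(146,-110,10),tabtopN=(103,40,85),tabtopP=(137,40,85),tabbotP=(137,40,30),tabbotN=(103,40,30),ruleN=(110,70,40),ruleP=(130,70,40),stoptop=(100,80,75)).items(): print(n,f(P))
print(np.round(w['extrinsics'],2).tolist()); rep()"
```

```text
hous100 [259.0, 178.0]
hous140 [257.0, 226.0]
ycapN [99.0, 111.0]
ycapP [103.0, 151.0]
bcapN [17.0, 13.0]
basecorner [51.0, 211.0]
tabtopN [207.0, 192.0]
tabtopP [207.0, 237.0]
tabbotP [207.0, 209.0]
tabbotN [207.0, 172.0]
ruleN [243.0, 184.0]
ruleP [242.0, 206.0]
stoptop [263.0, 184.0]
[[-0.14, 0.94, 0.32, 575.28], [0.99, 0.13, 0.04, 160.45], [-0.0, 0.33, -0.94, 293.2], [0.0, 0.0, 0.0, 1.0]]
t 40.1 tcp [659.5 170.3 151.9] grasp stand [119.4  37.9 170.9] F [-0.5  0.5 -0.8] w 29.6 gf 0.0 q [-0.2   0.68 -0.19  1.5   0.14  0.97  1.29]
alpha 0.2 y_t stand [ 0.001  1.    -0.003]
```

The projections agree to within 2–4 px (line at 207 against 207 seen). Lowering onto the tab.

Call:
{"fn": "drive_tool", "kwargs": {"plan": [[[-0.006,0.02,0.25,0,0,0],[0,0,0.25,0,0,0],[0,0,0.15,0,0,0],[0,0,0,0,0,0],[0,0,0,0,0,0],[0,0,0,0,0,0]]]}}

```text
time: 40.7
tcp_pos: [661.5, 172.8, 88.3]
tool_rot: [0.001, -0.07, 0.998, -0.001]
contact_force: [-0.3, -0.8, -0.8]
gripper_width: 0.352
grasp_force: 0.0
```

```bash
python3 tor.py 120 40 74 20
```

```text
t 40.7 tcp [661.5 172.8  88.3] grasp stand [121.7  40.1 107.3] F [-0.3 -0.8 -0.8] w 29.9 gf 0.0 q [-0.21  0.76 -0.18  1.53  0.16  0.87  1.27]
alpha 0.1 y_t stand [ 0.001  1.    -0.002]
[[[0.009,0,0.167,-0.001,0.002,-0.001],[0.009,0,0.166,-0.002,0.002,-0]]]
```

Call:
{"fn": "drive_tool", "kwargs": {"plan": [[[0.009,0,0.165,0,0,0],[0.009,0,0.165,0,0,0],[0,0,0,0,0,0],[0,0,0,0,0,0],[0,0,0,0,0,0]]]}}

```text
time: 41.2
tcp_pos: [659.0, 172.4, 53.8]
tool_rot: [0.0, -0.071, 0.998, -0.001]
contact_force: [-0.0, 0.5, 0.0]
gripper_width: 0.35
grasp_force: 0.0
```

Call:
{"fn": "drive_tool", "kwargs": {"plan": [[[0,0,0,0,0,0],[0,0,0,0,0,0],[0,0,0,0,0,0],[0,0,0,0,0,0],[0,0,0,0,0,0],[0,0,0,0,0,0]]], "jaw": -1, "squeeze": 50}}

```text
time: 41.8
tcp_pos: [659.1, 173.0, 54.3]
tool_rot: [0.001, -0.071, 0.997, -0.001]
contact_force: [0.2, 2.3, 6.5]
gripper_width: 0.132
grasp_force: 51.5
```

```bash
cat > line.py <<'E'
from h import *
# find red line on tab in wrist view near the grasp: report stand y at z=85
rep()
for cam in ("wrist","top","scene"):
    c=cap(cam); h=cv2.cvtColor(c["image"],cv2.COLOR_RGB2HSV)
    m=(((h[:,:,0]<8)|(h[:,:,0]>172))&(h[:,:,1]>120)&(h[:,:,2]>90)).astype(np.uint8)
    n,l,s,ce=cv2.connectedComponentsWithStats(m)
    for i in range(1,n):
        if s[i,4]>=4:
            p=w2s(ray(c,*ce[i],85)); 
            if abs(p[0]-120)<25 and -110<p[1]<60: print(cam,"line stand",np.round(p[:2],1),"px",np.round(ce[i]),"area",s[i,4])
ps=[]
E
python3 line.py
```

```text
t 41.8 tcp [659.1 173.   54.3] grasp stand [119.4  40.7  73.3] F [0.2 2.3 6.5] w 11.2 gf 51.5 q [-0.21  0.8  -0.17  1.54  0.17  0.81  1.26]
alpha 0.1 y_t stand [ 0.     1.    -0.002]
wrist line stand [113.3  41.9] px [326. 289.] area 493
```

Call:
{"fn": "drive_tool", "kwargs": {"plan": [[[0,-0.15,0,0,0,0],[0,-0.15,0,0,0,0],[0,-0.15,0,0,0,0],[0,-0.15,0,0,0,0],[0,-0.15,0,0,0,0],[0,0,0,0,0,0],[0,0,0,0,0,0],[0,0,0,0,0,0]]]}}

```text
time: 42.75
tcp_pos: [669.9, 99.9, 54.3]
tool_rot: [0.001, -0.071, 0.997, -0.001]
contact_force: [2.5, 5.1, 3.3]
gripper_width: 0.134
grasp_force: 51.3
```

```bash
python3 line.py; python3 -c "
from h import *
a=[]
for i in range(4): cap('top'); a.append(w2s(cur()[0]))
print(np.round(a,1).tolist())
w=cap('wrist'); im=np.ascontiguousarray(w['image'][:,:,::-1])
for P in((50,-35,66),(78,-35,66),(103,-35,85),(137,-35,85)):
    cv2.circle(im,tuple(int(round(t)) for t in proj(w,s2w(P))),1,(0,255,0),-1)
cv2.imwrite('pics/w13.png',cv2.resize(im[100:360,180:440],None,fx=2.3,fy=2.3))"
```

```text
t 42.8 tcp [669.9  99.9  54.3] grasp stand [119.7 -33.2  73.3] F [2.5 5.1 3.3] w 11.4 gf 51.3 q [-0.1   0.8  -0.17  1.55  0.17  0.8   1.37]
alpha 0.1 y_t stand [-0.     1.    -0.001]
wrist line stand [109.3 -32. ] px [326. 280.] area 575
[[119.8, -33.0, 54.3], [119.7, -33.0, 54.3], [119.8, -33.0, 54.4], [119.7, -33.0, 54.3]]
```

View pics/w13.png

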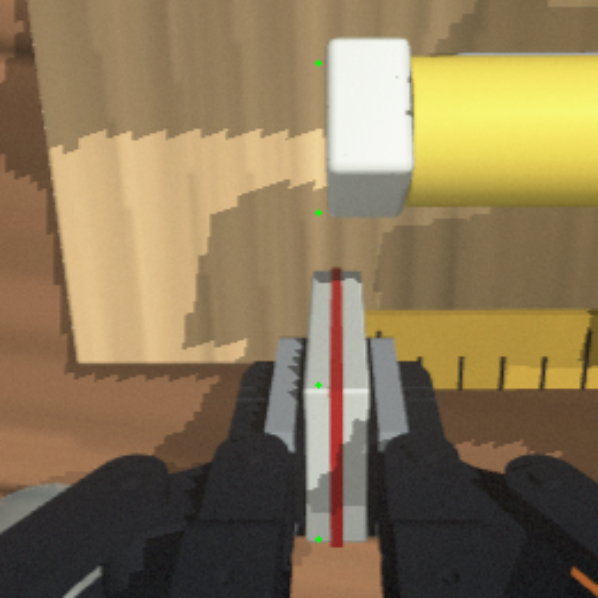

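Wrist view: the yellow cap's end edge is at x≈328 (crop) and the red line at x≈336. I'll turn both into stand y.

```bash
python3 -c "
from h import *
w=cap('wrist')
for n,u,v,z in(('cap top edge',328,110,66),('line top',336,395,85),('line top far',337,540,85)):
    print(n,np.round(w2s(ray(w,180+u/2.3,100+v/2.3,z)),1))
"
```

```text
cap top edge [ 58.6 -33.1  66. ]
line top [105.4 -31.6  85. ]
line top far [137.2 -31.5  85. ]
```

Call:
{"fn": "drive_tool", "kwargs": {"plan": [[[0,-0.014,0,0,0,0],[0,0,0,0,0,0],[0,0,0,0,0,0],[0,0,0,0,0,0]]]}}

```text
time: 43.6
tcp_pos: [670.1, 98.9, 54.3]
tool_rot: [0.001, -0.071, 0.997, -0.0]
contact_force: [2.7, 4.0, 3.2]
gripper_width: 0.133
grasp_force: 51.2
```

```bash
python3 line.py
```

```text
t 43.6 tcp [670.1  98.9  54.3] grasp stand [119.7 -34.3  73.3] F [2.7 4.  3.2] w 11.3 gf 51.2 q [-0.1   0.8  -0.17  1.55  0.17  0.8   1.37]
alpha 0.1 y_t stand [-0.001  1.    -0.001]
wrist line stand [109.4 -33.1] px [326. 280.] area 574
```

Displacement from home is 75.0 mm, and the camera agrees to 0.3 mm. Holding.

Call:
{"fn": "drive_tool", "kwargs": {"plan": [[[0,0,0,0,0,0],[0,0,0,0,0,0],[0,0,0,0,0,0],[0,0,0,0,0,0],[0,0,0,0,0,0],[0,0,0,0,0,0],[0,0,0,0,0,0],[0,0,0,0,0,0],[0,0,0,0,0,0],[0,0,0,0,0,0],[0,0,0,0,0,0],[0,0,0,0,0,0],[0,0,0,0,0,0],[0,0,0,0,0,0],[0,0,0,0,0,0],[0,0,0,0,0,0],[0,0,0,0,0,0],[0,0,0,0,0,0],[0,0,0,0,0,0],[0,0,0,0,0,0]]]}}

```text
time: 45.75
tcp_pos: [670.1, 98.8, 54.3]
tool_rot: [0.001, -0.071, 0.997, -0.0]
contact_force: [2.9, 4.9, 1.8]
gripper_width: 0.131
grasp_force: 51.2
```

Call:
{"fn": "drive_tool", "kwargs": {"plan": [[[0,0,0,0,0,0],[0,0,0,0,0,0],[0,0,0,0,0,0],[0,0,0,0,0,0],[0,0,0,0,0,0],[0,0,0,0,0,0],[0,0,0,0,0,0],[0,0,0,0,0,0],[0,0,0,0,0,0],[0,0,0,0,0,0],[0,0,0,0,0,0],[0,0,0,0,0,0],[0,0,0,0,0,0],[0,0,0,0,0,0],[0,0,0,0,0,0],[0,0,0,0,0,0]]]}}

```text
time: 47.35
tcp_pos: [670.1, 98.9, 54.3]
tool_rot: [0.001, -0.071, 0.997, -0.0]
contact_force: [2.8, 4.7, 2.3]
gripper_width: 0.13
grasp_force: 51.2
```

Call:
{"fn": "drive_tool", "kwargs": {"plan": [[[0,-0.05,0,0,0,0],[0,-0.05,0,0,0,0],[0,-0.051,0,0,0,0],[0,0,0,0,0,0],[0,0,0,0,0,0],[0,0,0,0,0,0]]]}}

```text
time: 47.95
tcp_pos: [672.3, 84.0, 54.4]
tool_rot: [0.001, -0.071, 0.997, -0.0]
contact_force: [2.7, 4.4, 3.6]
gripper_width: 0.129
grasp_force: 51.2
```

```bash
python3 line.py
```

```text
t 48.0 tcp [672.3  84.   54.4] grasp stand [119.8 -49.3  73.4] F [2.7 4.4 3.6] w 10.9 gf 51.2 q [-0.08  0.8  -0.17  1.55  0.17  0.8   1.39]
alpha 0.1 y_t stand [-0.001  1.    -0.001]
wrist line stand [109.6 -48.1] px [326. 280.] area 573
```

90.0 mm (green). Hold, then move on to red.

Call:
{"fn": "drive_tool", "kwargs": {"plan": [[[0,0,0,0,0,0],[0,0,0,0,0,0],[0,0,0,0,0,0],[0,0,0,0,0,0],[0,0,0,0,0,0],[0,0,0,0,0,0],[0,0,0,0,0,0],[0,0,0,0,0,0],[0,0,0,0,0,0],[0,0,0,0,0,0],[0,0,0,0,0,0],[0,0,0,0,0,0],[0,0,0,0,0,0],[0,0,0,0,0,0],[0,0,0,0,0,0],[0,0,0,0,0,0],[0,0,0,0,0,0],[0,0,0,0,0,0],[0,0,0,0,0,0],[0,0,0,0,0,0]]]}}

```text
time: 50.1
tcp_pos: [672.3, 84.0, 54.4]
tool_rot: [0.001, -0.071, 0.997, -0.0]
contact_force: [2.8, 5.7, 3.8]
gripper_width: 0.132
grasp_force: 51.2
```

Call:
{"fn": "drive_tool", "kwargs": {"plan": [[[0,0,0,0,0,0],[0,0,0,0,0,0],[0,0,0,0,0,0],[0,0,0,0,0,0],[0,0,0,0,0,0],[0,0,0,0,0,0],[0,0,0,0,0,0],[0,0,0,0,0,0],[0,0,0,0,0,0],[0,0,0,0,0,0],[0,0,0,0,0,0],[0,0,0,0,0,0],[0,0,0,0,0,0],[0,0,0,0,0,0],[0,0,0,0,0,0],[0,0,0,0,0,0]]]}}

```text
time: 51.7
tcp_pos: [672.3, 84.1, 54.3]
tool_rot: [0.001, -0.071, 0.997, -0.0]
contact_force: [2.0, 4.7, 2.9]
gripper_width: 0.129
grasp_force: 51.2
```

Call:
{"fn": "drive_tool", "kwargs": {"plan": [[[0,-0.05,0,0,0,0],[0,-0.05,0,0,0,0],[0,-0.051,0,0,0,0],[0,0,0,0,0,0],[0,0,0,0,0,0],[0,0,0,0,0,0]]]}}

```text
time: 52.3
tcp_pos: [674.5, 69.2, 54.4]
tool_rot: [0.001, -0.071, 0.997, -0.0]
contact_force: [2.4, 6.0, 3.5]
gripper_width: 0.13
grasp_force: 51.2
```

```bash
python3 line.py
```

```text
t 52.3 tcp [674.5  69.2  54.4] grasp stand [119.9 -64.2  73.4] F [2.4 6.  3.5] w 11.0 gf 51.2 q [-0.05  0.8  -0.17  1.55  0.17  0.8   1.42]
alpha 0.0 y_t stand [-0.001  1.    -0.001]
wrist line stand [109.3 -63. ] px [326. 280.] area 580
```

Call:
{"fn": "drive_tool", "kwargs": {"plan": [[[0,0,0,0,0,0],[0,0,0,0,0,0],[0,0,0,0,0,0],[0,0,0,0,0,0],[0,0,0,0,0,0],[0,0,0,0,0,0],[0,0,0,0,0,0],[0,0,0,0,0,0],[0,0,0,0,0,0],[0,0,0,0,0,0],[0,0,0,0,0,0],[0,0,0,0,0,0],[0,0,0,0,0,0],[0,0,0,0,0,0],[0,0,0,0,0,0],[0,0,0,0,0,0],[0,0,0,0,0,0],[0,0,0,0,0,0],[0,0,0,0,0,0],[0,0,0,0,0,0]]]}}

```text
time: 54.45
tcp_pos: [674.5, 69.3, 54.4]
tool_rot: [0.001, -0.071, 0.997, -0.0]
contact_force: [2.0, 5.8, 2.6]
gripper_width: 0.133
grasp_force: 51.2
```

Call:
{"fn": "drive_tool", "kwargs": {"plan": [[[0,0,0,0,0,0],[0,0,0,0,0,0],[0,0,0,0,0,0],[0,0,0,0,0,0],[0,0,0,0,0,0],[0,0,0,0,0,0],[0,0,0,0,0,0],[0,0,0,0,0,0],[0,0,0,0,0,0],[0,0,0,0,0,0],[0,0,0,0,0,0],[0,0,0,0,0,0],[0,0,0,0,0,0],[0,0,0,0,0,0],[0,0,0,0,0,0],[0,0,0,0,0,0]]]}}

```text
time: 56.05
tcp_pos: [674.4, 69.3, 54.3]
tool_rot: [0.001, -0.071, 0.997, -0.0]
contact_force: [3.0, 5.6, 2.0]
gripper_width: 0.138
grasp_force: 51.2
```

Call:
{"fn": "drive_tool", "kwargs": {"plan": [[[0,-0.05,0,0,0,0],[0,-0.05,0,0,0,0],[0,-0.052,0,0,0,0],[0,0,0,0,0,0],[0,0,0,0,0,0],[0,0,0,0,0,0]]]}}

```text
time: 56.65
tcp_pos: [676.7, 54.5, 54.4]
tool_rot: [0.001, -0.071, 0.997, -0.0]
contact_force: [3.3, 6.1, 1.5]
gripper_width: 0.133
grasp_force: 51.1
```

```bash
python3 line.py; python3 -c "
from h import *
w=cap('wrist'); im=w['image'][:,:,::-1]
cv2.imwrite('pics/w14.png',im)"
```

```text
t 56.6 tcp [676.7  54.5  54.4] grasp stand [119.9 -79.2  73.4] F [3.3 6.1 1.5] w 11.3 gf 51.1 q [-0.03  0.8  -0.17  1.55  0.17  0.81  1.44]
alpha 0.0 y_t stand [-0.001  1.    -0.001]
wrist line stand [109.4 -77.9] px [326. 280.] area 578
```

View pics/w14.png

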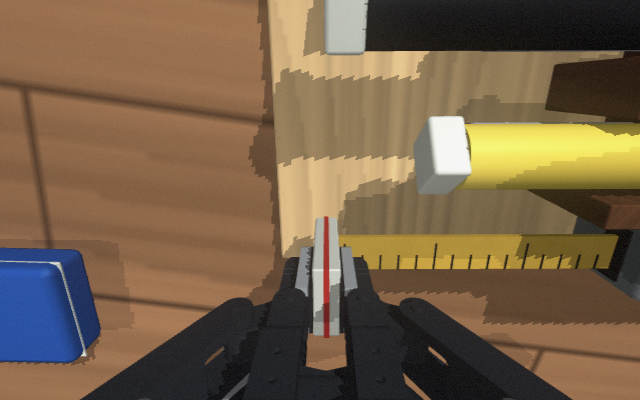

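The black cap's end is at x≈325 and the line at x=326, so they are level. Hold, take the rule back close to home, release and rise.

Call:
{"fn": "drive_tool", "kwargs": {"plan": [[[0,0,0,0,0,0],[0,0,0,0,0,0],[0,0,0,0,0,0],[0,0,0,0,0,0],[0,0,0,0,0,0],[0,0,0,0,0,0],[0,0,0,0,0,0],[0,0,0,0,0,0],[0,0,0,0,0,0],[0,0,0,0,0,0],[0,0,0,0,0,0],[0,0,0,0,0,0],[0,0,0,0,0,0],[0,0,0,0,0,0],[0,0,0,0,0,0],[0,0,0,0,0,0],[0,0,0,0,0,0],[0,0,0,0,0,0],[0,0,0,0,0,0],[0,0,0,0,0,0]]]}}

```text
time: 58.85
tcp_pos: [676.6, 54.5, 54.4]
tool_rot: [0.001, -0.071, 0.997, -0.0]
contact_force: [3.1, 5.3, 1.9]
gripper_width: 0.134
grasp_force: 51.1
```

Call:
{"fn": "drive_tool", "kwargs": {"plan": [[[0,0,0,0,0,0],[0,0,0,0,0,0],[0,0,0,0,0,0],[0,0,0,0,0,0],[0,0,0,0,0,0],[0,0,0,0,0,0],[0,0,0,0,0,0],[0,0,0,0,0,0],[0,0,0,0,0,0],[0,0,0,0,0,0],[0,0,0,0,0,0],[0,0,0,0,0,0],[0,0,0,0,0,0],[0,0,0,0,0,0],[0,0,0,0,0,0],[0,0,0,0,0,0]]]}}

```text
time: 60.45
tcp_pos: [676.7, 54.6, 54.4]
tool_rot: [0.001, -0.071, 0.997, -0.0]
contact_force: [3.9, 5.7, 2.4]
gripper_width: 0.131
grasp_force: 51.1
```

Call:
{"fn": "drive_tool", "kwargs": {"plan": [[[0,0.13,0,0,0,0],[0,0.13,0,0,0,0],[0,0.13,0,0,0,0],[0,0.13,0,0,0,0],[0,0.13,0,0,0,0],[0,0.13,0,0,0,0],[0,0.13,0,0,0,0],[0,0.13,0,0,0,0],[0,0.13,0,0,0,0],[0,0,0,0,0,0],[0,0,0,0,0,0],[0,0,0,0,0,0]]]}}

```text
time: 61.65
tcp_pos: [659.6, 169.7, 54.3]
tool_rot: [0.001, -0.071, 0.997, -0.001]
contact_force: [3.6, 3.5, 6.7]
gripper_width: 0.132
grasp_force: 51.6
```

Call:
{"fn": "drive_tool", "kwargs": {"plan": [[[0,0,0,0,0,0],[0,0,0,0,0,0],[0,0,0,0,0,0],[0,0,0,0,0,0],[0,0,0,0,0,0],[0,0,0,0,0,0],[0,0,-0.15,0,0,0],[0,0,-0.3,0,0,0],[0,0,-0.35,0,0,0],[0,0,-0.35,0,0,0],[0,0,0,0,0,0],[0,0,0,0,0,0],[0,0,0,0,0,0],[0,0,0,0,0,0],[0,0,0,0,0,0]]], "jaw": -0.2}}

```text
time: 63.15
tcp_pos: [658.7, 167.7, 167.6]
tool_rot: [-0.001, -0.071, 0.998, -0.002]
contact_force: [-0.1, 0.2, 0.4]
gripper_width: 0.402
grasp_force: 0.0
```

```bash
python3 line.py; python3 - <<'E'
from h import *
for cam in("wrist","top","scene"):
    c=cap(cam); im=c["image"]
    h=cv2.cvtColor(im,cv2.COLOR_RGB2HSV); m=((h[:,:,1]<50)&(h[:,:,2]>120)).astype(np.uint8)
    n,l,s,ce=cv2.connectedComponentsWithStats(m)
    for gx,L_,nm in((64,115,"y"),(4,160,"b"),(-56,130,"g"),(-116,145,"r")):
        u=np.array(proj(c,s2w([gx,80-L_+8,66])))
        d=[(np.hypot(*(ce[i]-u)),i) for i in range(1,n) if s[i,4]>25]
        if d:
            k,i=min(d); print(cam,nm,"cap px",np.round(ce[i]),"expect",np.round(u),"d",round(k,1))
E
```

```text
t 63.1 tcp [658.7 167.7 167.6] grasp stand [118.2  35.5 186.6] F [-0.1  0.2  0.4] w 34.2 gf 0.0 q [-0.19  0.66 -0.19  1.49  0.14  1.    1.29]
alpha 0.2 y_t stand [ 0.001  1.    -0.003]
wrist line stand [114.5  41.7] px [333. 201.] area 141
wrist y cap px [245. 128.] expect [242. 130.] d 3.4
wrist b cap px [175.  47.] expect [170.  42.] d 7.0
wrist g cap px [175.  47.] expect [202. -62.] d 113.0
wrist r cap px [175.  47.] expect [ 162. -189.] d 236.9
top y cap px [236. 205.] expect [236. 205.] d 0.3
top b cap px [255. 224.] expect [255. 225.] d 0.7
top g cap px [246. 249.] expect [246. 249.] d 0.2
top r cap px [255. 270.] expect [254. 271.] d 0.8
scene y cap px [408. 238.] expect [408. 234.] d 4.3
scene b cap px [394. 222.] expect [393. 218.] d 3.9
scene g cap px [405. 211.] expect [405. 207.] d 4.0
scene r cap px [400. 198.] expect [401. 195.] d 3.8
```

```bash
python3 -c "
from workcell import hand_in
print(hand_in())"
```

```text
the job is handed in; nothing more can be done
None
```

The job is handed in at about 63 s: all four tubes lie in their own grooves with their feet against the stop, the rule was drawn and held over 3 s at yellow, green, red and black in turn (within about 0.3 mm), and it is back home.

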